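# Load the drying tray and set the purge-gas valve

## Robot

A 6-joint arm with a two-finger parallel gripper is mounted at the origin on the work surface. World frame = base frame: x ahead of the robot, y to its left, z up, the work surface at z = 0. Lengths are in m, angles in rad, forces in N, time in s.
With the tool pointing down it reaches from about 0.425 to 0.95 m from the base axis. Payload 3.5 kg.
Tool frame: the origin (TCP) lies midway between the tips of the shut fingers; the grasp point (between the pads) lies behind it (manip.grasp_offset is the z of the grasp point in the tool frame, in m); z points along the fingers, y is the line along which they close (so a half turn about z gives the same grasp; the last joint's range is limited). The gripper opens to 85 mm and grips with 20 to 120 N. Pads are 22 mm wide; open, the fingers measure 114 mm over their backs; the gripper's body (76 mm by 85 mm) begins 54 mm behind the grasp point. The pads swing forward as they close: fully open they stand 13 mm farther back than shut.
Start: joints at [-1.321, 0.286, 1.577, -0, 1.279, -0.15], TCP at [0.263, -0.622, 0.231] pointing down, gripper open.
Joint ranges: [-2.77, 2.77], [-0.9, 2.22], [0.21, 2.48], [-1.53, 4.67], [0.24, 2.81], [-2.84, 2.84]. Speed limits (rad/s): [2.79, 2.79, 3.14, 3.14, 3.14, 3.14].

## Interface

Orientations are given as a rotation vector (axis times angle).
In Python, from workcell import manip, eyes gives the robot as it stands.
- The arm moves only by the tool apply_moves, never from a script. Its argument "steps" is text: rows parted by semicolons, each of 7 numbers parted by spaces: the turn, a rotation vector about the tool's x, y, z in rad, then the shift along the tool's x, y, z in mm, then the finger opening in mm, from 0 to 85.4. In form: wx wy wz tx ty tz gripper; .... A call has 1 to 20 rows; each row is the pose to reach, as a shift and turn from the pose commanded when the call began, along the tool's axes at that moment; what a row does not reach only later rows make up. A row lasts 1/12 s, in which the tool goes at most 41.7 mm and 7.16 degrees, less where a joint would pass 70% of its speed; a pose out of reach is approached as far as the arm can. A call with a gripper value outside its range is refused whole. The fingers move at their own pace and stop on an object; "force" is the grip in N (left out, the last holds). Time passes only in rows, so rows that repeat a pose let the fingers close. It gives the time, the measured TCP pose, the force, the opening and the grip force at its end, in the units of the state.
- manip.observe(): the state, without advancing time (a new reading comes with each control period).
- eyes.grab_frame(name): name is "side" or "top" or "wrist"; returns a dict with "image" (480x640x3 uint8, red, green, blue), "K" (3x3 intrinsics, pixels), "R" (3x3) and "t" (3): a world point X has camera coordinates R X + t. Camera axes: x right, y down, z forward; pixel columns grow to the right and rows downward; lengths in m; the calibration is good to about 2 mm. The wrist camera is an equidistant fisheye: a pixel r from the principal point sees the ray r / f radians off the axis. A picture is of the moment at which its call begins. There is no depth.
- manip.hand_in(): hands the job in; it is judged then, once.
The state is a dict: "t": time; "joints": joint angles; "dq": joint speeds; "joint_efforts": joint torques, N m; "eef_pos": TCP position; "tcp_rot": TCP orientation; "contact_force": force on the tool from outside, world axes, zero at the start; "torque": the same for the moment, N m; "finger_gap": opening from 0.0 (shut) to 1.0 (fully open); "grip_force": force on a finger pad.
Only numpy, scipy, OpenCV 4.12 (cv2) and the standard library are available. Lean on these libraries where they do the work, as an engineer would, in place of code of your own. Each camera call takes 0.05 s, during which the arm holds its last target. There are 200 camera calls.

## Task

First shut the purge-gas valve: turn its lever clockwise (seen from above) until you feel it come up against the hidden seat, and leave it shut. Then lay every cleaning tool and bracket on the bench flat in the drying tray, each in the bay shaped for its outline, the brush, scraper and spanner with their heads towards the tray's tall end plate. When all are in, open the valve to 40 degrees counter-clockwise from where it seated and let go, leaving the bottle, beaker and can standing where they are.

Things in the scene. Friction and masses are not known exactly. Their poses are not given: they have to be found in the camera images.
- tray: Fixed metal drying tray, 204 mm along its x, 240 mm along its y. Origin: centre of its underside, on the bench. Low walls 4 mm thick, tops 14 mm above the bench; the wall at its +x end (far from the robot) is the tall end plate, top at 34 mm. Bays from +y to -y: brush, scraper, spanner, then a column of two bracket bays end to end.
- bay_brush (a point): Centre of the inner floor (top face, 4 mm above the bench) of the brush bay, 196 mm long (tray x) by 56 mm wide (tray y), ending at the tall end plate. All bay points share the tray's axes.
- bay_scraper (a point): Centre of the inner floor of the scraper bay, 196 mm long by 40 mm wide: the narrowest.
- bay_spanner (a point): Centre of the inner floor of the spanner bay, 166 mm long by 62 mm wide; a solid step as high as the low walls fills the column's remaining 30 mm at the end away from the tall end plate.
- bay_bracket_far (a point): Centre of the inner floor of the bracket bay next to the tall end plate, 96 mm long by 62 mm wide. Any bracket, either way round.
- bay_bracket_near (a point): Centre of the inner floor of the other bracket bay, same size, nearer the robot. Any bracket, either way round.
- brush: Flat brush, 180 mm long, lying flat. Origin: centre of the underside of its outline; x along it to the head, z up. Pale wood handle 22 mm wide (y), 24 mm high, from x = -90 to +20 mm, then a ferrule and grey bristle block (rigid) 44 mm wide up to x = +90. 120 g, balances near x = +10; grip the handle across y near x = 0. May be absent.
- brush_head (a point): Tip of the bristle block, 90 mm from the origin along the brush's x, 6 mm up.
- scraper: Scraper, 180 mm long, lying flat. Origin: centre of the underside of its outline; x along it to the blade, z up. Grey plastic handle 22 mm wide (y), 24 mm high, from x = -90 to +20 mm, then a 12 mm wide shank and thin steel blade 30 mm wide up to x = +90. 140 g, balances near x = -20. May be absent.
- scraper_head (a point): Edge of the blade, 90 mm from the origin along the scraper's x, 6 mm up.
- spanner: Fork spanner, 150 mm long, lying flat. Origin: centre of the underside of its outline; x along it to the jaws, z up. Grey plastic grip 20 mm wide (y), 24 mm high, from x = -75 to +25 mm, then a dark steel fork 50 mm wide, 12 mm high, up to x = +75. 220 g, balances near x = 0. May be absent.
- spanner_head (a point): Middle of the jaw opening, 75 mm from the origin along the spanner's x, 6 mm up.
- bracket_0: Aluminium inverted-T bracket on its base plate, 84 (x) x 50 mm, 6 mm thick; a 10 mm thick upright flange runs along the middle, its whole length (x), top 32 mm above the underside: grip it there, across y. Origin: centre of the underside; z up. 160 g. Both brackets are alike. May be absent.
- bracket_1: Aluminium inverted-T bracket on its base plate, 84 (x) x 50 mm, 6 mm thick; a 10 mm thick upright flange runs along the middle, its whole length (x), top 32 mm above the underside: grip it there, across y. Origin: centre of the underside; z up. 160 g. Both brackets are alike. May be absent.
- valve_axis (a point): Point on the fixed valve's vertical turning axis, at the lever's mid-height, 98 mm above the bench; the point's axes are the valve's. The valve: base plate 90 x 130 mm, brass body, 20 mm thick steel pipe 240 mm long along y at 40 mm height, white dial plate 104 mm across, top at 72 mm, with plain unnumbered 10-degree marks, under the lever.
- lever_grip (a point): Point on the lever 85 mm from the turning axis, at mid-height, 98 mm above the bench. The lever is a grey bar 14 mm wide, 22 mm high (87 to 109 mm above the bench), reaching 112 mm out from the axis; its hub is 106 mm high. Pinch or push it from above. Turning takes about 1.5 N here and it stays where it is left.
- lever (a joint): Lever angle, rad, counter-clockwise from above; 0: the lever points along the valve's -x, square to the pipe. Starts at 1.0 to 1.45. Clockwise it meets a hidden rigid seat, anywhere from -0.3 to +0.3 and different each time: it stops there and the force rises (5 to 15 N at the grip point is plenty; keep below 40 N). The 40 degrees (0.70 rad) count from this seat, not from 0.
- reagent: Amber bottle, 56 mm across, 120 mm tall, a loose bystander to be left alone. Origin: centre of its underside.
- beaker: Glass beaker, 64 mm across, 80 mm tall, a loose bystander to be left alone. Origin: centre of its underside.
- can: Aluminium can, 60 mm across, 90 mm tall, a loose bystander to be left alone. Origin: centre of its underside.
Things that resemble listed ones, but are neither listed nor needed, are in the scene too. What is shaped like the bracket_0 but blue or orange is not meant.

How it is judged:
By the outcome, as a careful person would: the job done as asked, in the order asked, and still so for the second after the job is handed in, with the robot touching nothing.
Of brush, scraper, spanner, bracket_0, bracket_1 only 3 to 5 are there at a start; the rules pass over those that are not, and their reading is None.
At some moment in a run one of brush, scraper, spanner, bracket_0, bracket_1 may be knocked a few centimetres aside while the robot is not near it.
Once in a run the grip may slacken for a moment while it holds something.
It also fails if it takes over 210 s, if anything falls off the work surface, if the arm or the gripper's body presses on something with over 40 N, if the wrist force passes 120 N, or if a joint passes its speed limit or range.

## Working session

There is one attempt and no reset: what is moved stays moved. The work goes in short steps, Python scripts to look and compute and a tool call to move; the robot and the scene stay as the last step left them, time stands still between calls to the robot, and variables do not carry over. Pictures are saved under pics/ and viewed, at most 14 in all, crops included, and the job is handed in when it is done.

Besides the shell and the picture viewer there is one more tool, called by a JSON object that holds its "api" and its "payload". apply_moves: Moves the arm, as the interface text tells. Its arguments: {"type":"object","properties":{"steps":{"type":"string"},"force":{"type":"number"}},"required":["steps"]}

```bash
ls; mkdir -p pics
cat > h.py <<'E'
import numpy as np, cv2
from workcell import manip, eyes
from scipy.spatial.transform import Rotation as R
def grab(n,name):
    f=eyes.grab_frame(n); cv2.imwrite(f'pics/{name}.png',f['image'][:,:,::-1]); np.savez(f'pics/{name}.npz',**f); return f
def load(name): return dict(np.load(f'pics/{name}.npz'))
def ray(f,u,v,fish=False):
    K=f['K']; x=(u-K[0,2])/K[0,0]; y=(v-K[1,2])/K[1,1]
    if fish:
        r=np.hypot(x,y); d=np.array([x/r*np.sin(r),y/r*np.sin(r),np.cos(r)]) if r>1e-9 else np.array([0,0,1.])
    else: d=np.array([x,y,1.])
    return -f['R'].T@f['t'], f['R'].T@d
def onplane(f,u,v,z,fish=False):
    c,d=ray(f,u,v,fish); return c+d*(z-c[2])/d[2]
def cross(f1,p1,f2,p2,fish=(False,False)):
    c1,d1=ray(f1,*p1,fish[0]); c2,d2=ray(f2,*p2,fish[1])
    A=np.stack([d1,-d2],1); s=np.linalg.lstsq(A,c2-c1,rcond=None)[0]
    a,b=c1+s[0]*d1,c2+s[1]*d2; return (a+b)/2,np.linalg.norm(a-b)
def proj(f,X):
    p=f['K']@(f['R']@np.asarray(X)+f['t']); return p[:2]/p[2]
E
python3 - <<'E'
from h import *
for n in ['side','top','wrist']:
    f=grab(n,n+'0'); print(n,f['K'].round(1).tolist(),(-f['R'].T@f['t']).round(3),f['R'].round(3).tolist())
s=manip.observe();print(s, manip.grasp_offset)
E
```

```text
pics
side [[580.4, 0.0, 324.4], [0.0, 580.4, 224.6], [0.0, 0.0, 1.0]] [ 0.501 -1.049  1.12 ] [[0.999, -0.03, 0.022], [-0.006, -0.71, -0.705], [0.037, 0.704, -0.709]]
top [[510.8, 0.0, 325.9], [0.0, 510.8, 239.9], [0.0, 0.0, 1.0]] [ 0.401 -0.01   1.305] [[0.025, -0.999, 0.028], [-0.99, -0.029, -0.139], [0.14, -0.025, -0.99]]
wrist [[371.6, 0.0, 320.1], [0.0, 371.6, 238.6], [0.0, 0.0, 1.0]] [ 0.328 -0.593  0.372] [[0.389, -0.921, -0.003], [-0.883, -0.374, 0.282], [-0.26, -0.107, -0.959]]
{'t': 0.15, 'joints': array([-1.32100374e+00,  2.87018879e-01,  1.57784718e+00, -1.79776717e-06,
        1.27859889e+00, -1.49988744e-01]), 'dq': array([ 0.00096361, -0.00350775, -0.00462094,  0.00013586, -0.00151637,
        0.0012186 ]), 'joint_efforts': array([-1.48642215e-03, -4.06605148e+01, -2.93140948e+01, -1.90766373e-04,
        3.97841010e-03,  1.16796224e-05]), 'eef_pos': array([ 0.26262694, -0.62125627,  0.23022362]), 'tcp_rot': array([-3.07720537e+00, -6.23430985e-01,  1.49311694e-04]), 'contact_force': array([0.35562811, 0.0025978 , 0.54001798]), 'torque': array([-0.01551489, -0.0140162 ,  0.03572777]), 'grip_force': 0.0, 'finger_gap': 0.9976818056676832} -0.0187
```

View pics/top0.png

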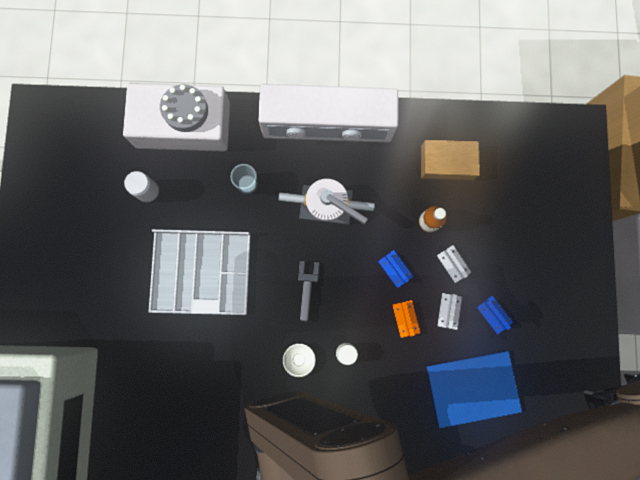

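View pics/side0.png

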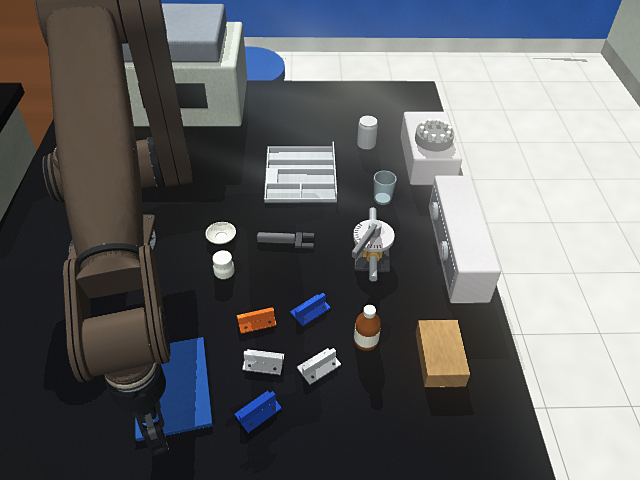

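The top view shows the tray at (153..249, 231..313), the spanner at (308,290), white brackets at (454,263) and (450,310), and the valve hub at (326,196) with the lever tip at (365,220). The blue and orange brackets are decoys. I see no brush or scraper so far, but the arm hides part of the bench.

Run:
```python
from h import *
t=load('top0');s=load('side0');w=load('wrist0')
a=t['image'][150:370,130:520]; a=cv2.resize(a,None,fx=2,fy=2,interpolation=cv2.INTER_CUBIC)[:,:,::-1]
cv2.imwrite('pics/c1.png',a)
b=cv2.resize(s['image'][130:410,220:420],None,fx=2.1,fy=2.1,interpolation=cv2.INTER_CUBIC)[:,:,::-1]
ww=cv2.resize(w['image'],(368,276))[:,:,::-1]
o=np.zeros((588,800,3),np.uint8);o[:b.shape[0],:b.shape[1]]=b;o[:276,430:798]=ww;cv2.imwrite('pics/c2.png',o)
for n,p in dict(TL=(153,231),TR=(249,233),BR=(246,313),BL=(150,312),spT=(309,263),spB=(304,319),b1=(454,263),b2=(450,311)).items(): print(n,onplane(t,*p,0.014).round(3))
for n,p in dict(hub=(326,196),tip=(365,220)).items(): print(n,onplane(t,*p,0.107).round(3))
```

```text
TL [0.593 0.396 0.014]
TR [0.595 0.154 0.014]
BR [0.393 0.152 0.014]
BL [0.389 0.389 0.014]
spT [ 0.522 -0.001  0.014]
spB [0.382 0.007 0.014]
b1 [ 0.532 -0.371  0.014]
b2 [ 0.411 -0.36   0.014]
hub [ 0.676 -0.038  0.107]
tip [ 0.62  -0.132  0.107]
```

View pics/c1.png

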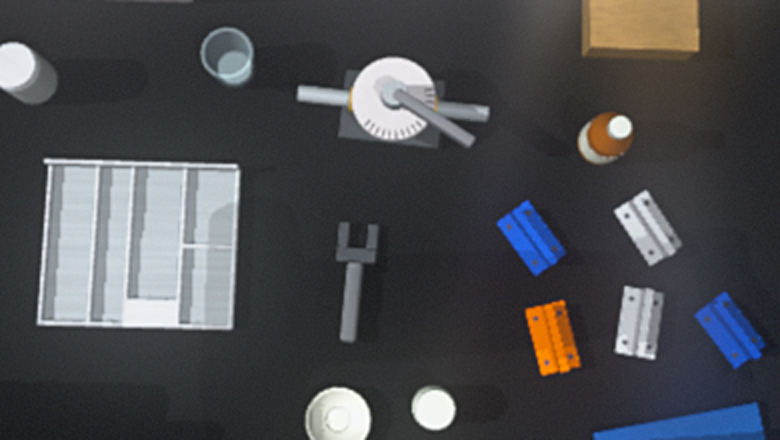

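View pics/c2.png

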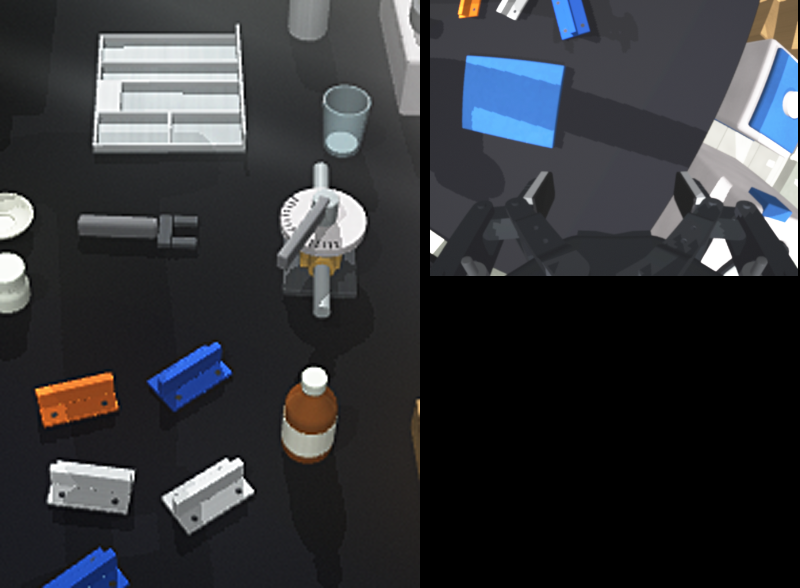

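The zoomed top crop shows the spanner with its fork at (357,240) and handle end at (348,340), and no brush or scraper. The side crop agrees: one spanner, two white brackets, and the lever pointing towards -x-y. Next I'll triangulate.

Run:
```python
from h import *
t=load('top0');s=load('side0')
T=lambda x,y:(130+x/2-.25,150+y/2-.25); S=lambda x,y:(220+x/2.1-.25,130+y/2.1-.25)
for n,(a,b) in dict(hub=((394,88),(325,205)),levertip=((472,140),(284,255)),pipeL=((299,93),(320,168)),pipeR=((487,113),(321,310)),
 trayNL=((39,325),(99,35)),trayNR=((233,329),(94,151)),trayFL=((45,160),(239,27)),trayFR=((239,165),(244,143)),
 spTail=((348,340),(79,224)),spJ1=((340,223),(197,216)),spJ2=((376,225),(197,240))).items():
    X,e=cross(t,T(*a),s,S(*b)); print(n,X.round(4),round(e*1e3,1))
# masks: white brackets top and side
for f,z,roi in ((t,0.006,(430,480,235,340)),(s,0.006,(235,350,335,400))):
    im=f['image']; h=cv2.cvtColor(im,cv2.COLOR_RGB2HSV); m=((h[...,1]<60)&(h[...,2]>90)).astype(np.uint8)
    mm=np.zeros_like(m);x0,x1,y0,y1=roi;mm[y0:y1,x0:x1]=m[y0:y1,x0:x1]
    for c in cv2.findContours(mm,0,1)[0]:
        if cv2.contourArea(c)>200:
            r=cv2.minAreaRect(c); P=[onplane(f,*p,z)[:2].round(3).tolist() for p in cv2.boxPoints(r)]; print(np.round(r[0],1),cv2.contourArea(c),P,np.mean(P,0).round(4))
```

```text
hub [ 0.6815 -0.0399  0.0932] 5.9
levertip [ 0.6216 -0.1339  0.1082] 2.1
pipeL [0.6871 0.0788 0.0394] 0.5
pipeR [ 0.6676 -0.1593  0.0423] 0.5
trayNL [0.3896 0.3912 0.0134] 1.6
trayNR [0.3912 0.1529 0.0019] 2.9
trayFL [0.5953 0.3951 0.0247] 2.4
trayFR [0.5949 0.1529 0.0158] 2.6
spTail [0.3802 0.0078 0.0123] 0.9
spJ1 [0.5275 0.0226 0.01  ] 2.2
spJ2 [ 0.5262 -0.0231  0.0145] 3.1
[449.4 310.8] 662.5 [[0.371, -0.328], [0.458, -0.341], [0.452, -0.394], [0.365, -0.38]] [ 0.4115 -0.3608]
[453.9 263.9] 647.0 [[0.553, -0.327], [0.583, -0.37], [0.509, -0.42], [0.479, -0.377]] [ 0.531  -0.3735]
[262.3 361.3] 766.0 [[0.365, -0.383], [0.367, -0.33], [0.456, -0.344], [0.452, -0.396]] [ 0.41   -0.3632]
[319.7 364.8] 791.5 [[0.484, -0.377], [0.564, -0.324], [0.587, -0.372], [0.508, -0.422]] [ 0.5357 -0.3737]
```

```bash
cat >> h.py <<'E'
def yaw():
    x=R.from_rotvec(manip.observe()['tcp_rot']).as_matrix()[:,0]; return np.arctan2(x[1],x[0])
def go(*targets):
    """targets (x,y,z,yawdeg) of TCP, tool down -> row numbers relative to the pose now"""
    s=manip.observe(); M=R.from_rotvec(s['tcp_rot']); print('t',round(s['t'],2),'pos',s['eef_pos'].round(4),'yaw',round(np.degrees(yaw()),2),'q1 q6',s['joints'][[0,5]].round(2),'F',s['contact_force'].round(1),'gap',round(s['finger_gap']*85.4,1))
    for x,y,z,a in targets:
        a=np.radians(a); D=np.array([[np.cos(a),np.sin(a),0],[np.sin(a),-np.cos(a),0],[0,0,-1.]])
        w=(M.inv()*R.from_matrix(D)).as_rotvec(); d=M.inv().apply(np.array([x,y,z])-s['eef_pos'])*1e3
        print(w.round(3),d.round(1),'n',int(np.ceil(max(np.linalg.norm(d)/41.7,np.degrees(np.linalg.norm(w))/7.16))))
E
python3 - <<'E'
from h import *
go((.6335,-.113,.22,59.2))
E
```

```text
t 0.15 pos [ 0.2626 -0.6213  0.2302] yaw 22.91 q1 q6 [-1.32 -0.15] F [0.4 0.  0.5] gap 85.2
[-0.002 -0.001 -0.633] [ 539.4 -323.8   11. ] n 16
```

{"api": "apply_moves", "payload": {"steps": "0 0 -0.633 539 -324 11 85;0 0 -0.633 539 -324 11 85;0 0 -0.633 539 -324 11 85;0 0 -0.633 539 -324 11 85;0 0 -0.633 539 -324 11 85;0 0 -0.633 539 -324 11 85;0 0 -0.633 539 -324 11 85;0 0 -0.633 539 -324 11 85;0 0 -0.633 539 -324 11 85;0 0 -0.633 539 -324 11 85;0 0 -0.633 539 -324 11 85;0 0 -0.633 539 -324 11 85;0 0 -0.633 539 -324 11 85;0 0 -0.633 539 -324 11 85;0 0 -0.633 539 -324 11 85;0 0 -0.633 539 -324 11 85;0 0 -0.633 539 -324 11 85;0 0 -0.633 539 -324 11 85;0 0 -0.633 539 -324 11 85;0 0 -0.633 539 -324 11 85"}}

```text
t: 1.82
eef_pos: [0.6324, -0.1149, 0.2203]
tcp_rot: [-2.733, -1.548, 0.001]
contact_force: [-0.2, 0.1, -0.1]
finger_gap: 0.993
grip_force: 0.0
```

Run:
```python
from h import *
go((.6335,-.113,.22,59.2))
w=grab('wrist','wv1'); t=grab('top','tv1')
o=np.zeros((600,800,3),np.uint8);o[:480,:640]=w['image'][:,:,::-1];cv2.imwrite('pics/c3.png',o[:480,:640])
print(-w['R'].T@w['t'])
```

```text
t 1.82 pos [ 0.6324 -0.1149  0.2203] yaw 59.06 q1 q6 [-0.34  0.2 ] F [-0.2  0.1 -0.1] gap 84.8
[-0.     0.    -0.002] [ 2.2 -0.1  0.2] n 1
[ 0.66834831 -0.05286658  0.36241232]
```

View pics/c3.png

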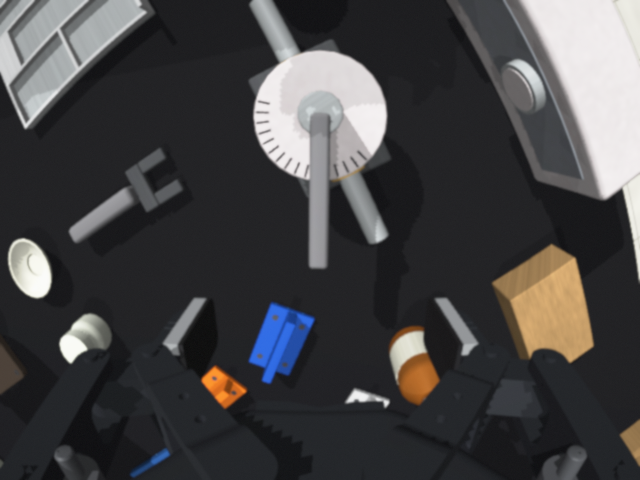

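The wrist view is aligned with the lever: hub at (320,110) and tip at (318,268), vertical in the image. The dial spans x 254–387 and is centred at about (320,116).

Run:
```python
from h import *
w=load('wv1')
h=onplane(w,320,110,.106,True);t=onplane(w,318,268,.109,True);print('hub',h.round(4),'tip',t.round(4),np.linalg.norm(h-t),np.degrees(np.arctan2(*(t-h)[1::-1])))
im=w['image'];m=((im.min(2)>150)).astype(np.uint8);m[:,:240]=0;m[:,400:]=0;m[200:]=0
c=max(cv2.findContours(m,0,1)[0],key=cv2.contourArea);c=cv2.convexHull(c);print('dial',[onplane(w,*p[0],.072,True)[:2].round(3).tolist() for p in c[::6]])
P=np.array([onplane(w,*p[0],.072,True)[:2] for p in c]);A=np.c_[2*P,np.ones(len(P))];x=np.linalg.lstsq(A,(P**2).sum(1),rcond=None)[0];print(x[:2],np.sqrt(x[2]+x[0]**2+x[1]**2))
for a,b in(((262,5),(380,238)),):print([onplane(w,*q,.05,True) for q in(a,b)])
go((.6335,-.113,.0805,59.2))
```

```text
hub [ 0.6762 -0.0397  0.106 ] tip [ 0.6173 -0.1353  0.109 ] 0.11233436680330901 -121.67729336065375
dial [[0.688, 0.063], [0.726, -0.048], [0.712, -0.078], [0.643, -0.099], [0.625, -0.03]]
[ 0.67506533 -0.01700608] 0.06655610542404186
[array([0.68455852, 0.06913997, 0.05      ]), array([ 0.66684142, -0.15853291,  0.05      ])]
t 1.92 pos [ 0.6326 -0.1148  0.2204] yaw 59.06 q1 q6 [-0.34  0.2 ] F [ 0.2  0.3 -0.1] gap 85.0
[ 0.     0.    -0.002] [  2.1  -0.2 139.9] n 4
```

Run:
```python
from h import *
go((.6337,-.110,.082,58.5))
```

```text
t 1.92 pos [ 0.6326 -0.1148  0.2204] yaw 59.06 q1 q6 [-0.34  0.2 ] F [ 0.2  0.3 -0.1] gap 85.0
[0.   0.   0.01] [  4.7  -1.6 138.4] n 4
```

{"api": "apply_moves", "payload": {"steps": "0 0 0.01 5 -1.5 40 60;0 0 0.01 5 -1.5 80 60;0 0 0.01 5 -1.5 115 60;0 0 0.01 5 -1.5 138 60;0 0 0.01 5 -1.5 138 60;0 0 0.01 5 -1.5 138 40;0 0 0.01 5 -1.5 138 25;0 0 0.01 5 -1.5 138 10;0 0 0.01 5 -1.5 138 5;0 0 0.01 5 -1.5 138 5;0 0 0.01 5 -1.5 138 5;0 0 0.01 5 -1.5 138 5", "force": 40}}

```text
t: 2.92
eef_pos: [0.6359, -0.1091, 0.0855]
tcp_rot: [2.736, 1.537, 0.004]
contact_force: [-1.6, -0.2, 6.2]
finger_gap: 0.157
grip_force: 41.7
```

```bash
cat >> h.py <<'E'
AX=np.array([.6765,-.040])
def lev(*degs,rad=None):
    """rows for turning the tool about the valve axis by deg ccw from now"""
    s=manip.observe(); p=s['eef_pos'];v=p[:2]-AX; y0=np.degrees(yaw()); print('r',np.linalg.norm(v).round(4),'dir',np.degrees(np.arctan2(v[1],v[0])).round(2),s['grip_force'])
    go(*[(*(AX+R.from_euler('z',d,degrees=True).as_matrix()[:2,:2]@v),p[2],y0+d) for d in degs])
E
python3 - <<'E'
from h import *
lev(*range(-4,-44,-4))
E
```

```text
r 0.0801 dir -120.46 41.706560254096985
t 2.92 pos [ 0.6359 -0.1091  0.0855] yaw 58.65 q1 q6 [-0.33  0.22] F [-1.6 -0.2  6.2] gap 13.4
[ 0.004 -0.001  0.07 ] [ 0.1 -5.6 -0. ] n 1
[ 0.004 -0.001  0.14 ] [  0.6 -11.2  -0. ] n 2
[ 0.004 -0.001  0.209] [  1.5 -16.7  -0.1] n 2
[ 0.004 -0.001  0.279] [  2.8 -22.1  -0.1] n 3
[ 0.004 -0.001  0.349] [  4.4 -27.5  -0.1] n 3
[ 0.004 -0.001  0.419] [  6.4 -32.7  -0.1] n 4
[ 0.004 -0.001  0.489] [  8.8 -37.8  -0.1] n 4
[ 0.004 -0.001  0.559] [ 11.5 -42.6  -0.2] n 5
[ 0.004 -0.002  0.628] [ 14.6 -47.3  -0.2] n 6
[ 0.004 -0.002  0.698] [ 17.9 -51.8  -0.2] n 6
```

{"api": "apply_moves", "payload": {"steps": "0 0 0.07 0 -5.6 -2 5;0 0 0.14 0.6 -11.2 -2 5;0 0 0.209 1.5 -16.7 -2 5;0 0 0.279 2.8 -22.1 -2 5;0 0 0.349 4.4 -27.5 -2 5;0 0 0.419 6.4 -32.7 -2 5;0 0 0.489 8.8 -37.8 -2 5;0 0 0.559 11.5 -42.6 -2 5;0 0 0.628 14.6 -47.3 -2 5;0 0 0.698 18 -52 -2 5;0 0 0.698 18 -52 -2 5"}}

```text
t: 3.83
eef_pos: [0.6016, -0.0661, 0.0857]
tcp_rot: [3.098, 0.501, 0.011]
contact_force: [6.3, -1.3, -2.2]
finger_gap: 0.153
grip_force: 40.3
```

Run:
```python
from h import *
lev(*range(-2,-42,-2))
```

```text
r 0.0793 dir -160.8 40.322381258010864
t 3.83 pos [ 0.6016 -0.0661  0.0857] yaw 18.38 q1 q6 [-0.28  0.97] F [ 6.3 -1.3 -2.2] gap 13.1
[ 0.004 -0.006  0.035] [ 0.  -2.8 -0. ] n 1
[ 0.004 -0.006  0.07 ] [ 0.1 -5.5 -0. ] n 1
[ 0.004 -0.007  0.105] [ 0.3 -8.3 -0. ] n 1
[ 0.003 -0.007  0.14 ] [  0.6 -11.1  -0. ] n 2
[ 0.003 -0.007  0.175] [  1.  -13.8  -0. ] n 2
[ 0.003 -0.007  0.209] [  1.5 -16.5  -0.1] n 2
[ 0.003 -0.007  0.244] [  2.1 -19.2  -0.1] n 2
[ 0.003 -0.007  0.279] [  2.8 -21.9  -0.1] n 3
[ 0.003 -0.007  0.314] [  3.5 -24.6  -0.1] n 3
[ 0.003 -0.007  0.349] [  4.4 -27.2  -0.1] n 3
[ 0.003 -0.007  0.384] [  5.4 -29.8  -0.1] n 4
[ 0.003 -0.007  0.419] [  6.4 -32.4  -0.1] n 4
[ 0.002 -0.007  0.454] [  7.5 -34.9  -0.1] n 4
[ 0.002 -0.007  0.489] [  8.8 -37.4  -0.1] n 4
[ 0.002 -0.007  0.524] [ 10.1 -39.8  -0.1] n 5
[ 0.002 -0.007  0.558] [ 11.5 -42.2  -0.1] n 5
[ 0.002 -0.007  0.593] [ 12.9 -44.6  -0.1] n 5
[ 0.002 -0.007  0.628] [ 14.5 -46.8  -0.1] n 6
[ 0.002 -0.007  0.663] [ 16.1 -49.1  -0.1] n 6
[ 0.002 -0.007  0.698] [ 17.8 -51.3  -0.1] n 6
```

{"api": "apply_moves", "payload": {"steps": "0 0 0.035 1 -2.8 0 5;0 0 0.07 1.1 -5.5 0 5;0 0 0.105 1.3 -8.3 0 5;0 0 0.105 1.3 -8.3 0 5"}}

```text
t: 4.17
eef_pos: [0.5995, -0.0584, 0.0856]
tcp_rot: [3.121, 0.341, 0.007]
contact_force: [3.6, -2.6, -0.5]
finger_gap: 0.155
grip_force: 40.7
```

Run:
```python
from h import *
lev(-2,-4,-6)
```

```text
r 0.0792 dir -166.58 40.706414580345154
t 4.17 pos [ 0.5995 -0.0584  0.0856] yaw 12.49 q1 q6 [-0.27  1.09] F [ 3.6 -2.6 -0.5] gap 13.3
[ 0.003 -0.004  0.035] [ 0.  -2.8 -0. ] n 1
[ 0.003 -0.004  0.07 ] [ 0.1 -5.5 -0. ] n 1
[ 0.003 -0.004  0.105] [ 0.3 -8.3 -0. ] n 1
```

{"api": "apply_moves", "payload": {"steps": "0 0 0.035 0.5 -2.8 0 5;0 0 0.07 0.6 -5.5 0 5;0 0 0.105 0.8 -8.3 0 5;0 0 0.105 0.8 -8.3 0 5"}}

```text
t: 4.5
eef_pos: [0.5981, -0.0502, 0.0856]
tcp_rot: [3.135, 0.179, 0.005]
contact_force: [1.6, -4.1, 1.0]
finger_gap: 0.151
grip_force: 40.9
```

{"api": "apply_moves", "payload": {"steps": "0 0 0.035 0.5 -2.8 0 5;0 0 0.07 0.6 -5.5 0 5;0 0 0.07 0.6 -5.5 0 5;0 0 0.07 0.6 -5.5 0 5"}}

```text
t: 4.83
eef_pos: [0.5977, -0.0448, 0.0855]
tcp_rot: [3.139, 0.071, 0.003]
contact_force: [-0.6, -4.4, 4.6]
finger_gap: 0.156
grip_force: 41.4
```

Run:
```python
from h import *
lev(-2,-4,-6)
```

```text
r 0.079 dir -176.51 41.39121115207672
t 4.83 pos [ 0.5977 -0.0448  0.0855] yaw 2.6 q1 q6 [-0.24  1.28] F [-0.6 -4.4  4.6] gap 13.3
[ 0.001 -0.002  0.035] [ 0.  -2.8 -0. ] n 1
[ 0.001 -0.002  0.07 ] [ 0.1 -5.5 -0. ] n 1
[ 0.001 -0.002  0.105] [ 0.3 -8.3 -0. ] n 1
```

{"api": "apply_moves", "payload": {"steps": "0 0 0.035 0 -2.8 -1 5;0 0 0.07 0 -5.5 -1 5;0 0 0.07 0 -5.5 -1 5"}}

```text
t: 5.08
eef_pos: [0.5976, -0.0391, 0.0856]
tcp_rot: [3.14, -0.04, 0.005]
contact_force: [3.9, -4.8, -0.6]
finger_gap: 0.154
grip_force: 40.8
```

{"api": "apply_moves", "payload": {"steps": "0 0 0.035 0 -2.8 0 5;0 0 0.07 0 -5.5 0 5;0 0 0.07 0 -5.5 0 5"}}

```text
t: 5.33
eef_pos: [0.598, -0.0337, 0.0856]
tcp_rot: [3.137, -0.15, 0.006]
contact_force: [3.8, -5.8, -0.3]
finger_gap: 0.159
grip_force: 40.8
```

Run:
```python
from h import *
lev(-2,-4,-6)
```

```text
r 0.0787 dir 175.38 40.76759219169617
t 5.33 pos [ 0.598  -0.0337  0.0856] yaw -5.48 q1 q6 [-0.23  1.44] F [ 3.8 -5.8 -0.3] gap 13.6
[ 0.001 -0.004  0.035] [ 0.  -2.7 -0. ] n 1
[ 0.001 -0.004  0.07 ] [ 0.1 -5.5 -0. ] n 1
[ 0.001 -0.004  0.105] [ 0.3 -8.2 -0. ] n 1
```

{"api": "apply_moves", "payload": {"steps": "0 0 0.035 0 -2.7 0 5;0 0 0.035 0 -2.7 0 5;0 0 0.035 0 -2.7 0 5"}}

```text
t: 5.58
eef_pos: [0.5983, -0.0313, 0.0856]
tcp_rot: [3.133, -0.202, 0.006]
contact_force: [3.7, -4.9, -0.7]
finger_gap: 0.153
grip_force: 40.7
```

{"api": "apply_moves", "payload": {"steps": "0 0 0.035 0 -2.7 0 5;0 0 0.035 0 -2.7 0 5;0 0 0.035 0 -2.7 0 5"}}

```text
t: 5.83
eef_pos: [0.5985, -0.0296, 0.0857]
tcp_rot: [3.127, -0.252, 0.005]
contact_force: [4.0, -7.7, -0.0]
finger_gap: 0.159
grip_force: 40.7
```

{"api": "apply_moves", "payload": {"steps": "0 0 0.035 0 -2.7 0 5;0 0 0.035 0 -2.7 0 5;0 0 0.035 0 -2.7 0 5"}}

```text
t: 6.08
eef_pos: [0.5987, -0.0282, 0.0857]
tcp_rot: [3.12, -0.301, 0.004]
contact_force: [2.1, -10.2, -0.3]
finger_gap: 0.155
grip_force: 43.3
```

Run:
```python
from h import *
lev(-2,-4,-6)
```

```text
r 0.0787 dir 171.4 43.26907396316528
t 6.08 pos [ 0.5987 -0.0282  0.0857] yaw -11.02 q1 q6 [-0.21  1.55] F [  2.1 -10.2  -0.3] gap 13.2
[ 0.007 -0.004  0.035] [-0.1 -2.7 -0. ] n 1
[ 0.007 -0.004  0.07 ] [-0.  -5.5 -0. ] n 1
[ 0.007 -0.004  0.105] [ 0.1 -8.2 -0.1] n 1
```

{"api": "apply_moves", "payload": {"steps": "0 0 0 0 -2.7 0 5;0 0 0 0 -2.7 0 5;0 0 0 0 -2.7 0 5"}}

```text
t: 6.33
eef_pos: [0.5988, -0.0276, 0.0857]
tcp_rot: [3.116, -0.302, 0.003]
contact_force: [-0.7, -16.6, -0.1]
finger_gap: 0.153
grip_force: 41.8
```

Run:
```python
from h import *
lev(-2)
w=grab('wrist','ws1');grab('side','ss1')
cv2.imwrite('pics/c4.png',w['image'][:,:,::-1])
```

```text
r 0.0787 dir 170.96 41.802345514297485
t 6.33 pos [ 0.5988 -0.0276  0.0857] yaw -11.06 q1 q6 [-0.21  1.56] F [ -0.7 -16.6  -0.1] gap 13.1
[ 0.011 -0.003  0.035] [-0.  -2.7 -0. ] n 1
```

View pics/c4.png

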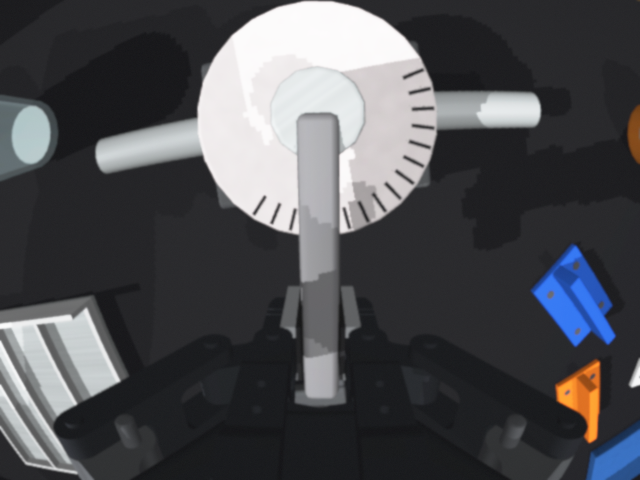

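The lever is against its seat: force rose from 5 to 16.6 N and motion stopped. In this view it runs from hub (318,112) to tip (319,398). I'll back off some of the load, open and lift.

{"api": "apply_moves", "payload": {"steps": "0 0 0 0 3 0 5;0 0 0 0 4 0 20;0 0 0 0 4 0 40;0 0 0 0 4 0 60;0 0 0 0 4 0 60;0 0 0 0 4 -40 60;0 0 0 0 4 -80 60;0 0 0 0 4 -120 60;0 0 0 0 4 -120 60;0 0 0 0 4 -120 60"}}

```text
t: 7.27
eef_pos: [0.5994, -0.0257, 0.2093]
tcp_rot: [3.126, -0.312, 0.011]
contact_force: [0.5, -0.2, -0.7]
finger_gap: 0.701
grip_force: 0.0
```

```bash
cat >> h.py <<'E'
def leverline(f):
    """lever direction from its top edges in a wrist picture: sample both edges along the bar, cast on z=.109, fit"""
    im=f['image'].astype(float).mean(2); return im
E
python3 - <<'E'
from h import *
go((.6,-.03,.2,-11))
w=load('ws1'); 
for a,b in(((318,112),(319,398)),((318.5,130),(319,380))):
    A,B=onplane(w,*a,.109,True),onplane(w,*b,.109,True);print(A.round(4),B.round(4),np.degrees(np.arctan2(*(B-A)[1::-1])))
f=grab('wrist','ws2');grab('top','ts2');g=cv2.cvtColor(f['image'],cv2.COLOR_RGB2GRAY)
cv2.imwrite('pics/c5.png',f['image'][:,:,::-1])
print(manip.observe()['contact_force'])
E
```

```text
t 7.27 pos [ 0.5994 -0.0257  0.2093] yaw -11.39 q1 q6 [-0.21  1.56] F [ 0.5 -0.2 -0.7] gap 59.9
[-0.001 -0.007 -0.007] [1.3 4.1 9.3] n 1
[ 0.6748 -0.0415  0.109 ] [ 0.5672 -0.0207  0.109 ] 169.06365592382969
[ 0.6691 -0.0405  0.109 ] [ 0.5767 -0.0225  0.109 ] 168.99594851483218
[-0.64574171  1.48858905  0.51524497]
```

View pics/c5.png

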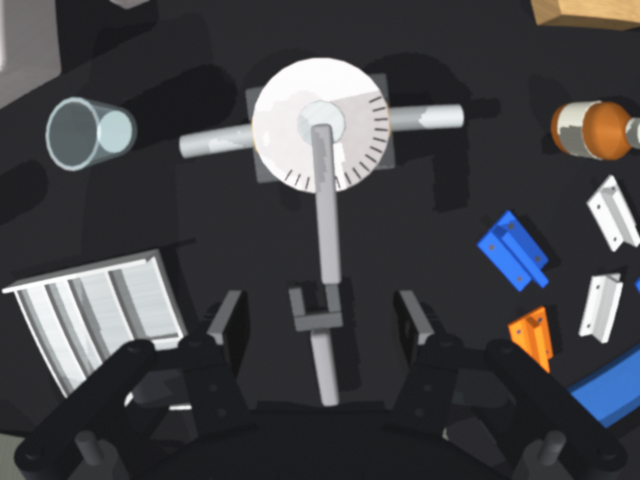

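Run:
```python
from h import *
w=load('ws2')
g=cv2.cvtColor(w['image'],cv2.COLOR_RGB2GRAY).astype(float)
# edges of bar against dark bench rows 200..275
P=[]
for v in range(205,276,5):
    r=g[v,300:350]; k=np.where(r>95)[0]; P.append((v,300+k.min(),300+k.max()))
print(P[::4])
M=[onplane(w,(a+b)/2,v,.109,True)[:2] for v,a,b in P]; M=np.array(M);p=np.polyfit(M[:,0],M[:,1],1);print('dir',180+np.degrees(np.arctan(p[0])),'y at axis x',np.polyval(p,.6765))
for q in((321,124),(322,124)):print(onplane(w,*q,.106,True))
t=load('ts2');cv2.imwrite('pics/c6.png',cv2.resize(t['image'][150:300,250:420],None,fx=4,fy=4,interpolation=2)[:,:,::-1])
# last grip views direction with same method
w=load('ws1');g=cv2.cvtColor(w['image'],cv2.COLOR_RGB2GRAY).astype(float);P=[]
for v in range(238,284,5):
    r=g[v,280:360]; d=np.abs(np.diff(r)); P.append((v,280+np.argmax(d[:40]),280+40+np.argmax(d[40:])))
print(P[::3]);M=np.array([onplane(w,(a+b+1)/2,v,.109,True)[:2] for v,a,b in P]);p=np.polyfit(M[:,0],M[:,1],1);print('dir',180+np.degrees(np.arctan(p[0])),np.polyval(p,.6765))
```

```text
[(205, np.int64(316), np.int64(336)), (225, np.int64(317), np.int64(337)), (245, np.int64(319), np.int64(338)), (265, np.int64(320), np.int64(339))]
dir 172.53456992966971 y at axis x -0.04096864112704843
[ 0.67484014 -0.04121272  0.106     ]
[ 0.67471197 -0.04185169  0.106     ]
[(238, np.int64(298), np.int64(338)), (253, np.int64(299), np.int64(338)), (268, np.int64(299), np.int64(338)), (283, np.int64(299), np.int64(338))]
dir 169.571787777577 -0.04146589379184909
```

The open-hand view shows the lever from hub (321,124) to tip (331,282), at 172.5° against about 169.5° under load. To be sure it really sits on the seat, I'll push it with closed fingers and look again after backing off.

Run:
```python
from h import *
go((.5876,-.0641,.2,-7.5),(.5876,-.0641,.088,-7.5))
```

```text
t 7.37 pos [ 0.5969 -0.0254  0.2043] yaw -11.42 q1 q6 [-0.21  1.56] F [-0.6  1.5  0.5] gap 60.4
[-0.001  0.002 -0.068] [-1.4 39.8  4.3] n 1
[-0.001  0.002 -0.068] [ -1.2  39.8 116.3] n 3
```

{"api": "apply_moves", "payload": {"steps": "0 0 -0.068 -1.3 40 0 0;0 0 -0.068 -1.3 40 0 0;0 0 -0.068 -1.3 40 0 0;0 0 -0.068 -1.3 40 0 0;0 0 -0.068 -1.3 40 0 0;0 0 -0.068 -1.3 40 0 0;0 0 -0.068 -1.3 40 40 0;0 0 -0.068 -1.3 40 80 0;0 0 -0.068 -1.3 40 116 0;0 0 -0.068 -1.3 40 116 0;0 0 -0.068 -1.3 40 116 0;0 0 -0.068 -1.3 40 116 0"}}

```text
t: 8.37
eef_pos: [0.5899, -0.0651, 0.0914]
tcp_rot: [3.134, -0.207, 0.005]
contact_force: [-0.0, 0.6, 0.5]
finger_gap: -0.003
grip_force: 0.0
```

{"api": "apply_moves", "payload": {"steps": "0 0 0 0 -3 0 0;0 0 0 0 -6 0 0;0 0 0 0 -9 0 0;0 0 0 0 -9 0 0;0 0 0 0 -9 0 0"}}

```text
t: 8.78
eef_pos: [0.59, -0.056, 0.0903]
tcp_rot: [3.134, -0.207, 0.002]
contact_force: [-0.7, 0.3, -0.6]
finger_gap: 0.001
grip_force: 0.0
```

{"api": "apply_moves", "payload": {"steps": "0 0 0 0 -2 0 0;0 0 0 0 -4 0 0;0 0 0 0 -4 0 0"}}

```text
t: 9.03
eef_pos: [0.59, -0.0519, 0.0892]
tcp_rot: [-3.135, 0.207, 0.0]
contact_force: [0.4, 0.9, -0.2]
finger_gap: 0.001
grip_force: 0.0
```

{"api": "apply_moves", "payload": {"steps": "0 0 0 0 -2 0 0;0 0 0 0 -2 0 0;0 0 0 0 -2 0 0"}}

```text
t: 9.28
eef_pos: [0.5902, -0.0507, 0.0892]
tcp_rot: [3.134, -0.207, -0.001]
contact_force: [-0.9, -2.5, 0.2]
finger_gap: 0.004
grip_force: 1.4
```

{"api": "apply_moves", "payload": {"steps": "0 0 0 0 -1 0 0;0 0 0 0 -2 0 0;0 0 0 0 -2 0 0;0 0 0 0 -2 0 0"}}

```text
t: 9.62
eef_pos: [0.5903, -0.0498, 0.0893]
tcp_rot: [3.132, -0.207, -0.001]
contact_force: [-2.9, -6.4, 0.1]
finger_gap: -0.001
grip_force: 3.3
```

{"api": "apply_moves", "payload": {"steps": "0 0 0 0 -1 0 0;0 0 0 0 -2 0 0;0 0 0 0 -2 0 0;0 0 0 0 -2 0 0"}}

```text
t: 9.95
eef_pos: [0.5903, -0.0491, 0.0894]
tcp_rot: [3.129, -0.206, -0.002]
contact_force: [-2.1, -9.9, 0.2]
finger_gap: -0.001
grip_force: 5.1
```

{"api": "apply_moves", "payload": {"steps": "0 0 0 0 -1 0 0;0 0 0 0 -2 0 0;0 0 0 0 -2 0 0;0 0 0 0 -2 0 0"}}

```text
t: 10.28
eef_pos: [0.5904, -0.0484, 0.0894]
tcp_rot: [3.127, -0.205, -0.003]
contact_force: [-4.0, -12.8, 1.0]
finger_gap: -0.003
grip_force: 7.0
```

```bash
cat >> h.py <<'E'
def leverdir(f,rows,c,thr=95,half=30):
    g=cv2.cvtColor(f['image'],cv2.COLOR_RGB2GRAY).astype(float); L=[]
    for v in rows:
        r=g[v,c-half:c+half]; k=np.where(r>thr)[0]
        if len(k): L.append((v,c-half+k.min(),c-half+k.max()))
    M=np.array([onplane(f,(a+b)/2,v,.109,True)[:2] for v,a,b in L]); p=np.polyfit(M[:,0],M[:,1],1)
    print(L[::4],'dir',(180+np.degrees(np.arctan(p[0]))).round(2),'y@axis',np.polyval(p,.6765).round(4))
E
python3 - <<'E'
from h import *
f=grab('wrist','ws3'); cv2.imwrite('pics/c7.png',f['image'][:,:,::-1])
E
```

{"api": "apply_moves", "payload": {"steps": "0 0 0 0 6 0 0;0 0 0 0 12 0 0;0 0 0 0 20 0 0;0 0 0 0 30 0 0;0 0 0 0 30 -40 40;0 0 0 0 30 -80 80;0 0 0 0 20 -112 80;0 0 0 0 -36 -112 80;0 0 0 0 -36 -112 80;0 0 0 0 -36 -112 80;0 0 0 0 -36 -112 80;0 0 0 0 -36 -112 80"}}

```text
t: 11.33
eef_pos: [0.5952, -0.009, 0.2]
tcp_rot: [3.135, -0.207, -0.004]
contact_force: [0.4, 0.3, -0.2]
finger_gap: 0.937
grip_force: 0.0
```

Run:
```python
from h import *
go((.6,-.03,.2,-11))
f=grab('wrist','ws4'); a=load('ws3')['image'];cv2.imwrite('pics/c7.png',cv2.resize(np.hstack([a[100:420,170:490],f['image'][100:420,170:490]]),None,fx=1.25,fy=1.25)[:,:,::-1])
```

```text
t 11.33 pos [ 0.5952 -0.009   0.2   ] yaw -7.57 q1 q6 [-0.19  1.52] F [ 0.4  0.3 -0.2] gap 80.0
[0.    0.002 0.06 ] [ 7.5 20.2 -0. ] n 1
```

View pics/c7.png

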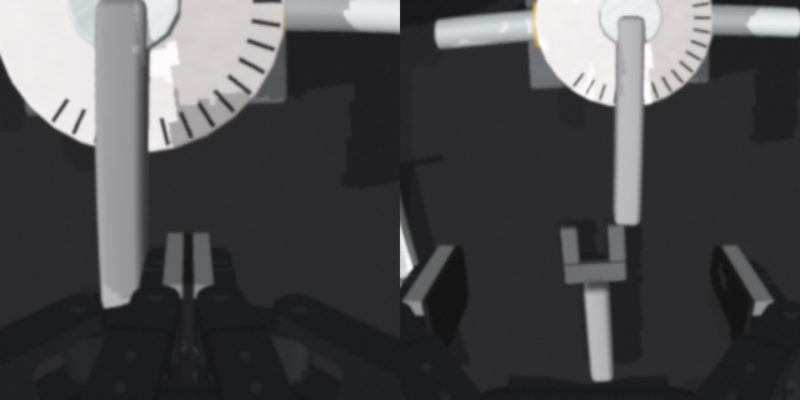

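Left, under push: the lever is seated at an edge angle like before. Right, released: lever from (354,112) to (352,277) in full-picture pixels. I'll measure both.

Run:
```python
from h import *
leverdir(load('ws2'),range(205,276,4),325)
leverdir(load('ws4'),range(190,270,4),353)
leverdir(load('ws3'),range(230,300,4),266)
```

```text
[(205, np.int64(316), np.int64(336)), (221, np.int64(317), np.int64(337)), (237, np.int64(318), np.int64(338)), (253, np.int64(319), np.int64(339)), (269, np.int64(321), np.int64(339))] dir 172.55 y@axis -0.041
[(190, np.int64(342), np.int64(364)), (206, np.int64(342), np.int64(363)), (222, np.int64(342), np.int64(363)), (238, np.int64(342), np.int64(362)), (254, np.int64(341), np.int64(362))] dir 172.48 y@axis -0.0405
[(230, np.int64(246), np.int64(281)), (246, np.int64(247), np.int64(281)), (262, np.int64(247), np.int64(281)), (278, np.int64(248), np.int64(281)), (294, np.int64(249), np.int64(281))] dir 170.69 y@axis -0.0414
```

Both releases rest at 172.5°, so the seat is there, with slight give under load; the final target direction is 212.5°. Next is the spanner.

Run:
```python
from h import *
go((.445,.03,.2,-3))
```

```text
t 11.38 pos [ 0.5952 -0.0093  0.2   ] yaw -7.6 q1 q6 [-0.19  1.52] F [ 0.2 -0.4 -1.4] gap 79.9
[ 0.     0.002 -0.08 ] [-154.1  -19.1    0.3] n 4
```

{"api": "apply_moves", "payload": {"steps": "0 0 -0.08 -154 -19 0 60;0 0 -0.08 -154 -19 0 60;0 0 -0.08 -154 -19 0 60;0 0 -0.08 -154 -19 0 60;0 0 -0.08 -154 -19 0 60;0 0 -0.08 -154 -19 0 60;0 0 -0.08 -154 -19 0 60;0 0 -0.08 -154 -19 0 60"}}

```text
t: 12.05
eef_pos: [0.4468, 0.0298, 0.2017]
tcp_rot: [3.14, -0.084, 0.001]
contact_force: [0.2, 1.4, 0.3]
finger_gap: 0.704
grip_force: 0.0
```

Run:
```python
from h import *
go((.445,.03,.2,-3))
f=grab('wrist','wp1');grab('side','sp1');t=grab('top','tp1'); cv2.imwrite('pics/c8.png',f['image'][:,:,::-1])
```

```text
t 12.05 pos [0.4468 0.0298 0.2017] yaw -3.05 q1 q6 [-0.16  1.46] F [0.2 1.4 0.3] gap 60.1
[ 0.    -0.001 -0.001] [-1.8 -0.1  1.7] n 1
```

View pics/c8.png

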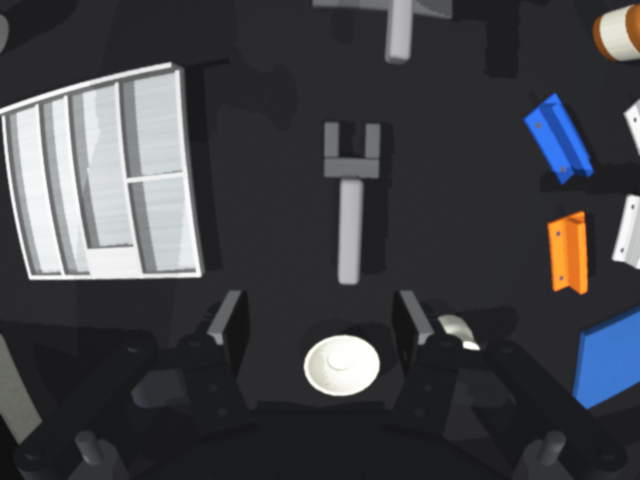

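The wrist view shows the spanner from tail (348,284) to jaw tips (331,122) and (372,123). The tray is at left: near corners (29,279) and (202,276), interior bay lines visible. The valve lever tip is at (398,62).

Run:
```python
from h import *
f=load('wp1');g=load('ws4')
for n,p,z in(('tail',(348,283),.024),('neck',(351,180),.024),('jl',(331,122),.012),('jr',(372,123),.012),('NL',(29,279),.014),('NR',(202,276),.014),('FR',(183,68),.034)):print(n,onplane(f,*p,z,True).round(4))
for n,a,b in(('tail',(348,283),(330.8,404.8)),('jl',(331,122),(305.2,282.4)),('jr',(372,123),(342.8,280.8))):
    X,e=cross(f,a,g,b,(True,True));print(n,X.round(4),e.round(4))
im=cv2.cvtColor(f['image'],cv2.COLOR_RGB2GRAY);L=[]
for v in range(190,276,6):
    k=np.where(im[v,325:375]>80)[0];L.append((v,325+k.min(),325+k.max()))
M=np.array([onplane(f,(a+b)/2,v,.024,True)[:2] for v,a,b in L]);p=np.polyfit(M[:,0],M[:,1],1);print(L[::4],'yaw',np.degrees(np.arctan(p[0])),[(x,np.polyval(p,x).round(4)) for x in(.38,.45,.53)])
go((.45,.0025,.03,-2))
```

```text
tail [0.3791 0.0076 0.024 ]
neck [0.4752 0.0019 0.024 ]
jl [0.5264 0.0163 0.012 ]
jr [ 0.5242 -0.0199  0.012 ]
NL [0.3879 0.393  0.014 ]
NR [0.3884 0.1505 0.014 ]
FR [0.5847 0.1403 0.034 ]
tail [0.3796 0.0078 0.025 ] 0.0002
jl [0.5263 0.0157 0.0102] 0.0013
jr [ 0.524  -0.0206  0.0121] 0.0015
[(190, np.int64(340), np.int64(362)), (214, np.int64(339), np.int64(361)), (238, np.int64(338), np.int64(360)), (262, np.int64(338), np.int64(359))] yaw -3.891249968017509 [(0.38, np.float64(0.008)), (0.45, np.float64(0.0033)), (0.53, np.float64(-0.0022))]
t 12.2 pos [0.4466 0.0301 0.2014] yaw -3.03 q1 q6 [-0.16  1.46] F [-0.4  1.   0.5] gap 59.8
[ 0.     0.    -0.018] [  4.8  27.4 171.4] n 5
```

Run:
```python
from h import *
go((.450,.0033,.009,-3.7))
```

```text
t 12.2 pos [0.4466 0.0301 0.2014] yaw -3.03 q1 q6 [-0.16  1.46] F [-0.4  1.   0.5] gap 59.8
[0.    0.    0.012] [  4.8  26.6 192.4] n 5
```

{"api": "apply_moves", "payload": {"steps": "0 0 0.012 5 26.6 40 50;0 0 0.012 5 26.6 80 50;0 0 0.012 5 26.6 120 50;0 0 0.012 5 26.6 150 50;0 0 0.012 5 26.6 175 50;0 0 0.012 5 26.6 192 50;0 0 0.012 5 26.6 192 50;0 0 0.012 5 26.6 192 50;0 0 0.012 5 26.6 192 30;0 0 0.012 5 26.6 192 10;0 0 0.012 5 26.6 192 10;0 0 0.012 5 26.6 192 10;0 0 0.012 5 26.6 192 10;0 0 0.012 5 26.6 192 10", "force": 80}}

```text
t: 13.37
eef_pos: [0.4512, 0.0033, 0.0114]
tcp_rot: [3.139, -0.1, 0.007]
contact_force: [0.1, -0.1, 5.8]
finger_gap: 0.21
grip_force: 79.9
```

{"api": "apply_moves", "payload": {"steps": "0 0 0 0 0 -20 10;0 0 0 0 0 -50 10;0 0 0 0 0 -80 10;0 0 0 0 0 -80 10;0 0 0 0 0 -80 10"}}

```text
t: 13.78
eef_pos: [0.4508, 0.0035, 0.0915]
tcp_rot: [3.139, -0.101, 0.008]
contact_force: [-0.6, -0.4, -2.7]
finger_gap: 0.212
grip_force: 79.0
```

Run:
```python
from h import *
go((.46,.19,.16,0))
f=grab('wrist','wq1');cv2.imwrite('pics/c9.png',f['image'][:,:,::-1])
```

```text
t 13.78 pos [0.4508 0.0035 0.0915] yaw -3.67 q1 q6 [-0.22  1.42] F [-0.6 -0.4 -2.7] gap 18.1
[ 0.001 -0.005 -0.064] [  -2.4 -186.7  -68.7] n 5
```

{"api": "apply_moves", "payload": {"steps": "0 0 -0.064 -2 -207 -69 10;0 0 -0.064 -2 -207 -69 10;0 0 -0.064 -2 -207 -69 10;0 0 -0.064 -2 -207 -69 10;0 0 -0.064 -2 -207 -69 10;0 0 -0.064 -2 -207 -69 10;0 0 -0.064 -2 -207 -69 10;0 0 -0.064 -2 -207 -69 10;0 0 -0.064 -2 -207 -69 10"}}

```text
t: 14.58
eef_pos: [0.4593, 0.2091, 0.1561]
tcp_rot: [3.14, -0.001, -0.006]
contact_force: [0.2, -0.5, -1.9]
finger_gap: 0.204
grip_force: 83.4
```

Run:
```python
from h import *
go((.46,.21,.16,0))
f=grab('wrist','wq2');grab('top','tq2');grab('side','sq2');cv2.imwrite('pics/c9.png',f['image'][:,:,::-1])
```

```text
t 14.58 pos [0.4593 0.2091 0.1561] yaw -0.05 q1 q6 [0.23 1.8 ] F [ 0.2 -0.5 -1.9] gap 17.4
[ 0.002  0.004 -0.001] [ 0.6 -0.8 -3.9] n 1
```

View pics/c9.png

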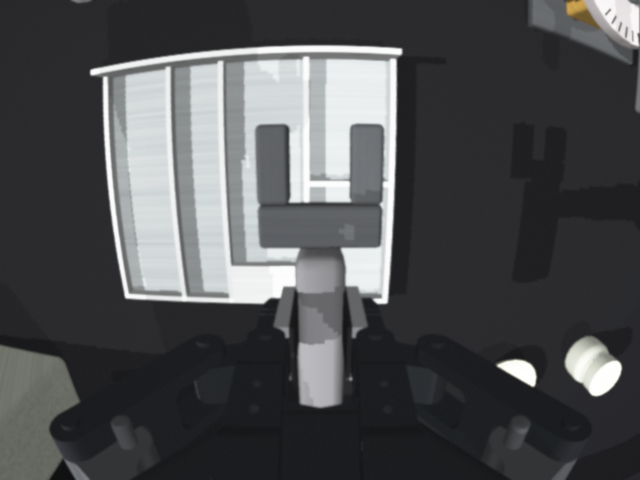

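The view shows the spanner held square in the hand, jaw tips at (272,125) and (367,125). The tray walls are clear: near outer edge (126,298)–(387,303), step edge (231,264)–(296,265), bracket divider (308,184)–(388,184).

Run:
```python
from h import *
f=load('wq2');g=load('wp1')
for n,a,b in(('NL',(126,298),(29,279)),('NR',(387,303),(202,276)),('div',(388,184),(185,175)),('stepL',(231,264),(88,248))):
    X,e=cross(f,a,g,b,(True,True));print(n,X.round(4),e.round(4), onplane(f,*a,.014,True).round(4))
for n,p in dict(w_bs_far=(169,70),w_bs_near=(185,298),w_ss_far=(222,65),w_ss_near=(229,297),w_sb_far=(306,61),w_r_far=(392,62),w_r_near=(385,300),w_l_far=(106,80),w_l_near=(126,297),div_l=(308,184),div_r=(388,184),stepl=(232,264),stepr=(296,265),nearm=(250,302)).items(): print(n,onplane(f,*p,.014,True)[:2].round(4))
print('plate',[onplane(f,*p,.034,True)[:2].round(4) for p in((92,70),(400,48),(250,47))])
print('jaw',[onplane(f,*p,.156+.003,True)[:3].round(4) for p in((256,125),(384,125),(320,125),(320,405))])
```

```text
NL [0.3893 0.3895 0.017 ] 0.0004 [0.388  0.3913 0.014 ]
NR [0.3873 0.1514 0.0119] 0.0005 [0.3881 0.1519 0.014 ]
div [0.489  0.1556 0.0088] 0.001 [0.4902 0.1565 0.014 ]
stepL [0.4227 0.2843 0.0108] 0.0002 [0.424  0.2835 0.014 ]
w_bs_far [0.5851 0.3287]
w_bs_near [0.3911 0.3292]
w_ss_far [0.5847 0.2844]
w_ss_near [0.3935 0.288 ]
w_sb_far [0.5847 0.2198]
w_r_far [0.5855 0.1548]
w_r_near [0.391  0.1538]
w_l_far [0.585  0.3889]
w_l_near [0.3891 0.391 ]
div_l [0.4898 0.2187]
div_r [0.4902 0.1565]
stepl [0.424  0.2826]
stepr [0.4234 0.2291]
nearm [0.3891 0.2697]
plate [array([0.5918, 0.3904]), array([0.5926, 0.1528]), array([0.5929, 0.2587])]
jaw [array([0.5333, 0.2332, 0.159 ]), array([0.5333, 0.1857, 0.159 ]), array([0.5329, 0.2094, 0.159 ]), array([0.4044, 0.2096, 0.159 ])]
```

Run:
```python
from h import *
go((.5045,.2527,.08,0),(.5045,.2527,.016,0))
```

```text
t 14.73 pos [0.4601 0.209  0.1571] yaw -0.13 q1 q6 [0.23 1.8 ] F [ 0.8  0.  -1.9] gap 17.6
[ 0.001  0.002 -0.002] [ 44.5 -43.9  76.9] n 3
[ 0.001  0.002 -0.002] [ 44.6 -43.9 140.9] n 4
```

{"api": "apply_moves", "payload": {"steps": "0 0 0 44.5 -44 40 10;0 0 0 44.5 -44 77 10;0 0 0 44.5 -44 77 10;0 0 0 44.5 -44 77 10;0 0 0 44.5 -44 100 10;0 0 0 44.5 -44 110 10;0 0 0 44.5 -44 110 10;0 0 0 44.5 -44 110 10"}}

```text
t: 15.4
eef_pos: [0.5048, 0.2537, 0.0485]
tcp_rot: [3.141, -0.002, -0.002]
contact_force: [0.8, -0.0, -0.2]
finger_gap: 0.21
grip_force: 83.3
```

Run:
```python
from h import *
go((.5045,.2527,.016,0))
```

```text
t 15.4 pos [0.5048 0.2537 0.0485] yaw -0.06 q1 q6 [0.29 1.86] F [ 0.8 -0.  -0.2] gap 18.0
[ 0.     0.001 -0.001] [-0.2  1.  32.5] n 1
```

{"api": "apply_moves", "payload": {"steps": "0 0 0 0 1 15 10;0 0 0 0 1 25 10;0 0 0 0 1 30 10;0 0 0 0 1 32 10;0 0 0 0 1 32 10;0 0 0 0 1 32 10;0 0 0 0 1 32 10"}}

```text
t: 15.98
eef_pos: [0.5057, 0.2536, 0.017]
tcp_rot: [-3.141, 0.0, -0.002]
contact_force: [-0.3, -0.2, -2.3]
finger_gap: 0.21
grip_force: 83.4
```

{"api": "apply_moves", "payload": {"steps": "0 0 0 0 0 1.5 10;0 0 0 0 0 1.5 24;0 0 0 0 0 1.5 30;0 0 0 0 0 1.5 34;0 0 0 0 0 0 34;0 0 0 0 0 -20 34;0 0 0 0 0 -60 34;0 0 0 -60 0 -140 50;0 0 0 -60 0 -140 50;0 0 0 -60 0 -140 50;0 0 0 -60 0 -140 50;0 0 0 -60 0 -140 50"}}

```text
t: 16.98
eef_pos: [0.4456, 0.2537, 0.1575]
tcp_rot: [-3.141, -0.001, -0.005]
contact_force: [0.5, -0.4, -1.2]
finger_gap: 0.586
grip_force: 0.0
```

Run:
```python
from h import *
go((.45,-.34,.2,-8),(.45,-.34,.2,15))
f=grab('wrist','wr1');t=grab('top','tr1')
a=f['image'][:,80:560][:,:,::-1];b=cv2.resize(t['image'][220:340,360:480],(320,320))[:,:,::-1]
o=np.zeros((480,800,3),np.uint8);o[:,:480]=a;o[:320,480:]=b;cv2.imwrite('pics/c10.png',o)
```

```text
t 16.98 pos [0.4456 0.2537 0.1575] yaw 0.02 q1 q6 [0.32 1.89] F [ 0.5 -0.4 -1.2] gap 50.1
[-0.001 -0.003  0.14 ] [  4.3 593.7 -43.1] n 15
[-0.001 -0.003 -0.261] [  4.3 593.7 -43.1] n 15
```

View pics/c10.png

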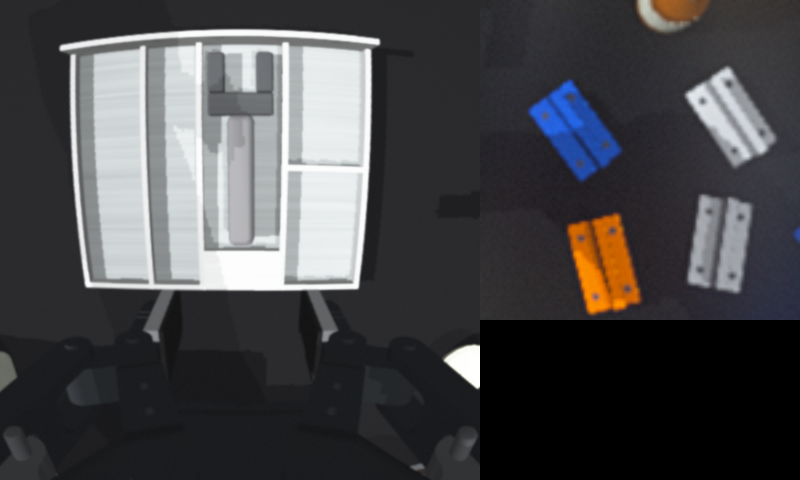

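The spanner lies flat in its bay, fork towards the tall plate (left panel, x 208–272). The brackets still lie where they were (right panel). On to the brackets.

{"api": "apply_moves", "payload": {"steps": "0 0 -0.14 0 594 -43 60;0 0 -0.14 0 594 -43 60;0 0 -0.14 0 594 -43 60;0 0 -0.14 0 594 -43 60;0 0 -0.14 0 594 -43 60;0 0 -0.14 0 594 -43 60;0 0 -0.14 0 594 -43 60;0 0 -0.14 0 594 -43 60;0 0 -0.14 0 594 -43 60;0 0 -0.14 0 594 -43 60;0 0 -0.14 0 594 -43 60;0 0 -0.14 0 594 -43 60;0 0 -0.14 0 594 -43 60;0 0 -0.14 0 594 -43 60;0 0 -0.14 0 594 -43 60;0 0 -0.14 0 594 -43 60;0 0 -0.14 0 594 -43 60;0 0 -0.14 0 594 -43 60;0 0 -0.14 0 594 -43 60"}}

```text
t: 18.67
eef_pos: [0.445, -0.3389, 0.1982]
tcp_rot: [-3.132, -0.222, 0.002]
contact_force: [-0.1, 0.1, 0.6]
finger_gap: 0.704
grip_force: 0.0
```

Run:
```python
from h import *
go((.45,-.34,.2,8))
f=grab('wrist','wb1');cv2.imwrite('pics/c11.png',f['image'][:,:,::-1])
```

```text
t 18.67 pos [ 0.445  -0.3389  0.1982] yaw 8.1 q1 q6 [-0.83  0.6 ] F [-0.1  0.1  0.6] gap 60.1
[-0.002  0.001  0.002] [ 4.8  1.8 -1.8] n 1
```

View pics/c11.png

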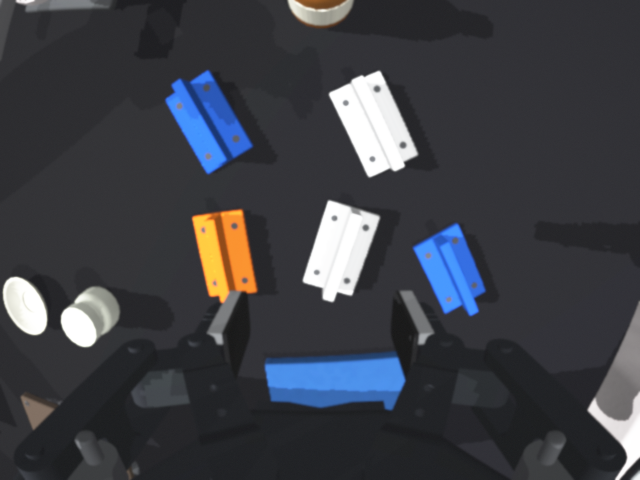

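The wrist view shows white bracket A with base corners (329,200), (379,213), (350,295), (303,283) and flange top (356,206)–(330,299). Bracket B has corners (330,95), (379,71), (418,154), (371,176) and flange (357,78)–(398,170). Decoys lie left and right.

Run:
```python
from h import *
f=load('wb1');t=load('top0');s=load('side0')
for n,C,F in(('A',[(329,200),(379,213),(350,295),(303,283)],[(356,206),(330,299)]),('B',[(330,95),(379,71),(418,154),(371,176)],[(357,78),(398,170)])):
    P=np.array([onplane(f,*c,.006,True)[:2] for c in C]);Q=np.array([onplane(f,*c,.032,True)[:2] for c in F])
    d=Q[0]-Q[1];e=P[0]+P[1]-P[2]-P[3]
    print(n,'base',P.round(4).tolist(),P.mean(0).round(4),'yaw',np.degrees(np.arctan2(e[1],e[0])).round(1),'flange',Q.round(4).tolist(),Q.mean(0).round(4),np.degrees(np.arctan2(d[1],d[0])).round(1))
im=f['image'];m=((im.min(2)>110)&(im.max(2)-im.min(2)<40)).astype(np.uint8);m[:,:280]=0;m[:60]=0;m[310:]=0;m[:,440:]=0
for c in cv2.findContours(m,0,1)[0]:
    if cv2.contourArea(c)>1500:
        r=cv2.minAreaRect(c);print(np.round(r[0],1),onplane(f,*r[0],.01,True).round(4))
# height: far flange end of A,B triangulated with side (edges of flange tops in c2 px)
S=lambda x,y:(220+x/2.1-.25,130+y/2.1-.25)
for n,a,b in(('A near',(330,299),S(50,461)),('A far',(356,206),S(133,468)),('B far',(357,78),S(241,460)),('B near',(398,170),S(172,490))):
    X,e=cross(f,a,s,b,(True,False));print(n,X.round(4),e.round(4))
```

```text
A base [[0.455, -0.3447], [0.4497, -0.3924], [0.3639, -0.3794], [0.3702, -0.3316]] [ 0.4097 -0.362 ] yaw -8.7 flange [[0.4579, -0.3668], [0.3691, -0.3579]] [ 0.4135 -0.3624] -5.7
B base [[0.5494, -0.3318], [0.5785, -0.3717], [0.5098, -0.4189], [0.4826, -0.3791]] [ 0.5301 -0.3754] yaw 34.9 flange [[0.5644, -0.3513], [0.4938, -0.3971]] [ 0.5291 -0.3742] 33.0
[338.7 253.2] [ 0.4069 -0.361   0.01  ]
[373.9 124.7] [ 0.5288 -0.3738  0.01  ]
A near [ 0.3726 -0.3565  0.0421] 0.0025
A far [ 0.4581 -0.3654  0.0415] 0.0032
B far [ 0.5662 -0.3511  0.0315] 0.0035
B near [ 0.4956 -0.394   0.0463] 0.0014
```

Run:
```python
from h import *
go((.4115,-.362,.1,-7.5),(.4115,-.362,.012,-7.5))
```

```text
t 18.72 pos [ 0.4451 -0.3389  0.1986] yaw 8.11 q1 q6 [-0.83  0.6 ] F [-0.8  0.2  0.3] gap 60.2
[-0.001  0.001  0.272] [-36.5  18.3  98.6] n 3
[-0.001  0.001  0.272] [-36.4  18.4 186.6] n 5
```

{"api": "apply_moves", "payload": {"steps": "0 0 0.272 -36.4 18.4 40 40;0 0 0.272 -36.4 18.4 80 40;0 0 0.272 -36.4 18.4 110 40;0 0 0.272 -36.4 18.4 110 40;0 0 0.272 -36.4 18.4 140 40;0 0 0.272 -36.4 18.4 165 40;0 0 0.272 -36.4 18.4 180 40;0 0 0.272 -36.4 18.4 186 40;0 0 0.272 -36.4 18.4 186 40;0 0 0.272 -36.4 18.4 186 40;0 0 0.272 -36.4 18.4 186 20;0 0 0.272 -36.4 18.4 186 3;0 0 0.272 -36.4 18.4 186 3;0 0 0.272 -36.4 18.4 186 3;0 0 0.272 -36.4 18.4 186 3", "force": 80}}

```text
t: 19.97
eef_pos: [0.4126, -0.3649, 0.0153]
tcp_rot: [3.133, -0.208, 0.004]
contact_force: [-0.5, 1.5, 6.6]
finger_gap: 0.092
grip_force: 81.4
```

{"api": "apply_moves", "payload": {"steps": "0 0 0 0 0 -20 3;0 0 0 0 0 -60 3;0 0 0 0 0 -100 3;0 0 0 0 0 -140 3;0 0 0 0 0 -140 3;0 0 0 0 0 -140 3"}}

```text
t: 20.47
eef_pos: [0.4128, -0.3654, 0.1569]
tcp_rot: [3.129, -0.207, 0.007]
contact_force: [0.8, 0.2, -2.2]
finger_gap: 0.09
grip_force: 80.3
```

Run:
```python
from h import *
go((.53,.187,.15,0))
f=grab('wrist','wb2');a=f['image'];g=cv2.cvtColor(a,cv2.COLOR_RGB2GRAY)
m=(a.min(2)>110)&(a.max(2)-a.min(2)<40);
for v in range(200,440,20):
    k=np.where(m[v,200:440])[0]; print(v,(200+k.min(),200+k.max()) if len(k) else None)
```

```text
t 20.47 pos [ 0.4128 -0.3654  0.1569] yaw -7.57 q1 q6 [-0.91  0.79] F [ 0.8  0.2 -2.2] gap 7.7
[ 0.005 -0.005 -0.132] [  43.4 -563.1    4.2] n 14
200 None
220 (np.int64(261), np.int64(378))
240 (np.int64(262), np.int64(378))
260 (np.int64(263), np.int64(377))
280 (np.int64(264), np.int64(376))
300 (np.int64(265), np.int64(375))
320 (np.int64(266), np.int64(373))
340 (np.int64(310), np.int64(330))
360 (np.int64(309), np.int64(331))
380 (np.int64(308), np.int64(331))
400 (np.int64(309), np.int64(331))
420 None
```

Run:
```python
from h import *
f=load('wb2');a=f['image'];m=(a.min(2)>110)&(a.max(2)-a.min(2)<40)
for u in(275,300,340,365):
    v=np.where(m[180:240,u])[0].min()+180; X=onplane(f,u,v,.1569-.0093,True); p=np.array([.4128,-.3654]); y=np.radians(-7.57); d=X[:2]-p
    print(u,v,'along',(d@[np.cos(y),np.sin(y)]).round(4),'side',(d@[np.sin(y),-np.cos(y)]).round(4))
```

```text
275 210 along 0.0387 side -0.019
300 210 along 0.0386 side -0.0085
340 210 along 0.0386 side 0.0082
365 210 along 0.0387 side 0.0187
```

{"api": "apply_moves", "payload": {"steps": "0 0 -0.132 43 -563 0 3;0 0 -0.132 43 -563 0 3;0 0 -0.132 43 -563 0 3;0 0 -0.132 43 -563 0 3;0 0 -0.132 43 -563 0 3;0 0 -0.132 43 -563 0 3;0 0 -0.132 43 -563 0 3;0 0 -0.132 43 -563 0 3;0 0 -0.132 43 -563 0 3;0 0 -0.132 43 -563 0 3;0 0 -0.132 43 -563 0 3;0 0 -0.132 43 -563 0 3;0 0 -0.132 43 -563 0 3;0 0 -0.132 43 -563 0 3;0 0 -0.132 43 -563 0 3;0 0 -0.132 43 -563 0 3;0 0 -0.132 43 -563 0 3;0 0 -0.132 43 -563 0 3"}}

```text
t: 22.02
eef_pos: [0.5274, 0.1874, 0.1517]
tcp_rot: [3.141, -0.002, -0.005]
contact_force: [1.0, 0.4, -1.3]
finger_gap: 0.094
grip_force: 80.2
```

Run:
```python
from h import *
go((.5435,.1868,.0195,0))
```

```text
t 22.02 pos [0.5274 0.1874 0.1517] yaw -0.08 q1 q6 [0.16 1.73] F [ 1.   0.4 -1.3] gap 8.0
[ 0.001  0.003 -0.001] [ 16.5   0.5 132.2] n 4
```

{"api": "apply_moves", "payload": {"steps": "0 0 0 16 0 30 3;0 0 0 16 0 70 3;0 0 0 16 0 95 3;0 0 0 16 0 95 3;0 0 0 16 0 95 3;0 0 0 16 0 95 3"}}

```text
t: 22.52
eef_pos: [0.5456, 0.188, 0.06]
tcp_rot: [-3.141, 0.002, -0.004]
contact_force: [-0.2, 0.4, -1.3]
finger_gap: 0.093
grip_force: 80.2
```

Run:
```python
from h import *
go((.5435,.1868,.0195,0))
f=grab('wrist','wb3')
cv2.imwrite('pics/c12.png',f['image'][:,:,::-1])
```

```text
t 22.52 pos [0.5456 0.188  0.06  ] yaw -0.08 q1 q6 [0.16 1.73] F [-0.2  0.4 -1.3] gap 7.9
[-0.    -0.003 -0.001] [-2.2  1.2 40.5] n 1
```

View pics/c12.png

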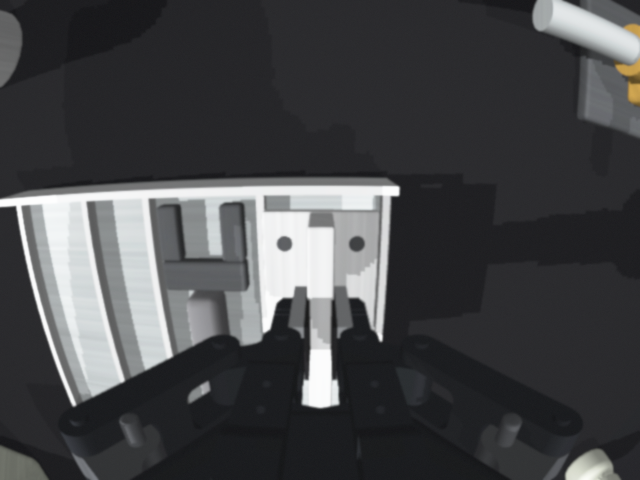

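The bracket, base edges at x 263–378, hangs square over the far bay, walls at 262 and 385, just behind the tall plate. Lowering.

{"api": "apply_moves", "payload": {"steps": "0 0 0 -2.2 1.2 15 3;0 0 0 -2.2 1.2 28 3;0 0 0 -2.2 1.2 36 3;0 0 0 -2.2 1.2 40 3;0 0 0 -2.2 1.2 40 3;0 0 0 -2.2 1.2 40 3;0 0 0 -2.2 1.2 40 3"}}

```text
t: 23.15
eef_pos: [0.5429, 0.1875, 0.0194]
tcp_rot: [-3.141, 0.0, -0.002]
contact_force: [-0.7, -1.8, 3.4]
finger_gap: 0.091
grip_force: 81.0
```

Run:
```python
from h import *
go((.5435,.1868,.0195,0))
```

```text
t 23.15 pos [0.5429 0.1875 0.0194] yaw -0.01 q1 q6 [0.16 1.73] F [-0.7 -1.8  3.4] gap 7.8
[-0.    -0.001 -0.   ] [ 0.6  0.7 -0.1] n 1
```

Touching down. I'll release, lift and retreat towards bracket B.

{"api": "apply_moves", "payload": {"steps": "0 0 0 0 0 0 12;0 0 0 0 0 0 25;0 0 0 0 0 0 32;0 0 0 0 0 0 32;0 0 0 0 0 -20 32;0 0 0 0 0 -60 32;0 0 0 -50 0 -100 32;0 0 0 -90 0 -140 32;0 0 0 -90 0 -140 50;0 0 0 -90 0 -140 50;0 0 0 -90 0 -140 50;0 0 0 -90 0 -140 50"}}

```text
t: 24.15
eef_pos: [0.4523, 0.1873, 0.158]
tcp_rot: [-3.142, 0.0, -0.001]
contact_force: [0.0, -0.6, -0.6]
finger_gap: 0.584
grip_force: 0.0
```

Run:
```python
from h import *
go((.49,-.36,.2,34))
f=grab('wrist','wb4');grab('top','tb4')
# bracket B still in place? compare top pictures
a=load('top0')['image'][240:290,430:480].astype(int);b=load('tb4')['image'][240:290,430:480].astype(int);print('diff B',np.abs(a-b).mean())
# base corners of bracket A in its bay (holes + edges): white mask vs tray is hard; use flange top strip
g=cv2.cvtColor(f['image'],cv2.COLOR_RGB2GRAY)
print([onplane(f,*q,.034,True)[:2].round(3) for q in((320,100),(400,100))])
```

```text
t 24.15 pos [0.4523 0.1873 0.158 ] yaw -0.01 q1 q6 [0.19 1.76] F [ 0.  -0.6 -0.6] gap 49.9
[ 0.    -0.    -0.594] [ 37.8 547.3 -42. ] n 14
diff B 12.068
[array([0.546, 0.188]), array([0.548, 0.131])]
```

{"api": "apply_moves", "payload": {"steps": "0 0 -0.05 0 20 -42 50;0 0 -0.594 38 547 -42 50;0 0 -0.594 38 547 -42 50;0 0 -0.594 38 547 -42 50;0 0 -0.594 38 547 -42 50;0 0 -0.594 38 547 -42 50;0 0 -0.594 38 547 -42 50;0 0 -0.594 38 547 -42 50;0 0 -0.594 38 547 -42 50;0 0 -0.594 38 547 -42 50;0 0 -0.594 38 547 -42 50;0 0 -0.594 38 547 -42 50;0 0 -0.594 38 547 -42 50;0 0 -0.594 38 547 -42 50;0 0 -0.594 38 547 -42 50;0 0 -0.594 38 547 -42 50;0 0 -0.594 38 547 -42 50;0 0 -0.594 38 547 -42 50;0 0 -0.594 38 547 -42 50"}}

```text
t: 25.83
eef_pos: [0.49, -0.3582, 0.1992]
tcp_rot: [-3.002, -0.92, 0.001]
contact_force: [0.2, 0.9, 0.1]
finger_gap: 0.587
grip_force: 0.0
```

Run:
```python
from h import *
go((.49,-.36,.2,34))
f=grab('wrist','wb5');im=f['image'];m=((im.min(2)>110)&(im.max(2)-im.min(2)<40)).astype(np.uint8)
for c in cv2.findContours(m,0,1)[0]:
    if 1500<cv2.contourArea(c)<9000:
        r=cv2.minAreaRect(c);P=[onplane(f,*q,.006,True)[:2] for q in cv2.boxPoints(r)];L=[np.linalg.norm(P[i]-P[i-1]).round(3) for i in(1,2)]
        e=(P[1]-P[0]) if L[0]>L[1] else (P[2]-P[1])
        print(np.round(r[0],1),np.round(r[1]),L,np.mean(P,0).round(4),'yaw',np.degrees(np.arctan2(e[1],e[0])).round(1)%180)
```

```text
t 25.83 pos [ 0.49   -0.3582  0.1992] yaw 34.09 q1 q6 [-0.8   0.18] F [0.2 0.9 0.1] gap 50.2
[-0.002  0.     0.002] [-1.   1.4 -0.8] n 1
[616.5 423. ] [112.  45.] [np.float64(0.119), np.float64(0.467)] [ 0.4645 -1.038 ] yaw 67.9
[ 31.5 232.4] [46. 60.] [np.float64(0.115), np.float64(0.053)] [ 0.2771 -0.0811] yaw 138.2
[360.8 187.1] [ 57. 100.] [np.float64(0.093), np.float64(0.052)] [ 0.5276 -0.3766] yaw 33.4
```

Run:
```python
from h import *
go((.529,-.3757,.1,33.7),(.529,-.3757,.013,33.7))
```

```text
t 25.88 pos [ 0.4902 -0.3582  0.1997] yaw 34.11 q1 q6 [-0.8   0.18] F [ 0.3 -0.4 -0.1] gap 49.9
[-0.001  0.     0.007] [22.3 36.4 99.6] n 3
[-0.001  0.     0.007] [ 22.3  36.5 186.6] n 5
```

{"api": "apply_moves", "payload": {"steps": "0 0 0.007 22.3 36.4 40 40;0 0 0.007 22.3 36.4 80 40;0 0 0.007 22.3 36.4 110 40;0 0 0.007 22.3 36.4 110 40;0 0 0.007 22.3 36.4 140 40;0 0 0.007 22.3 36.4 165 40;0 0 0.007 22.3 36.4 180 40;0 0 0.007 22.3 36.4 186 40;0 0 0.007 22.3 36.4 186 40;0 0 0.007 22.3 36.4 186 40;0 0 0.007 22.3 36.4 186 20;0 0 0.007 22.3 36.4 186 3;0 0 0.007 22.3 36.4 186 3;0 0 0.007 22.3 36.4 186 3;0 0 0.007 22.3 36.4 186 3", "force": 80}}

```text
t: 27.13
eef_pos: [0.53, -0.3783, 0.0165]
tcp_rot: [3.005, 0.908, 0.002]
contact_force: [-1.3, 1.0, 6.1]
finger_gap: 0.094
grip_force: 81.4
```

{"api": "apply_moves", "payload": {"steps": "0 0 0 0 0 -20 3;0 0 0 0 0 -60 3;0 0 0 0 0 -100 3;0 0 0 0 0 -140 3;0 0 0 0 0 -140 3;0 0 0 0 0 -140 3;0 0 0 0 0 -140 3"}}

```text
t: 27.72
eef_pos: [0.5283, -0.3768, 0.1534]
tcp_rot: [-3.006, -0.908, 0.001]
contact_force: [-0.1, 0.5, -2.5]
finger_gap: 0.093
grip_force: 80.4
```

```bash
cat >> h.py <<'E'
def held(zoff):
    f=eyes.grab_frame('wrist'); s=manip.observe(); a=f['image'];m=(a.min(2)>110)&(a.max(2)-a.min(2)<40);y=yaw();p=s['eef_pos'][:2]
    for u in(285,300,340,355):
        k=np.where(m[180:260,u])[0]
        if not len(k): continue
        v=k.min()+180; X=onplane(f,u,v,s['eef_pos'][2]-zoff,True);d=X[:2]-p
        print(u,v,'along',(d@[np.cos(y),np.sin(y)]).round(4),'side',(d@[np.sin(y),-np.cos(y)]).round(4))
    k=np.where(m[300,200:440])[0];print(200+k.min(),200+k.max())
E
python3 - <<'E'
from h import *
go((.4405,.187,.15,0))
held(.0095)
E
```

```text
t 27.72 pos [ 0.5283 -0.3768  0.1534] yaw 33.62 q1 q6 [-0.78  0.21] F [-0.1  0.5 -2.5] gap 7.9
[-0.001  0.001  0.587] [ 239.  -518.1    4.1] n 14
285 196 along 0.0449 side -0.0148
300 196 along 0.0449 side -0.0085
340 196 along 0.0449 side 0.0082
355 196 along 0.0449 side 0.0145
265 374
```

{"api": "apply_moves", "payload": {"steps": "0 0 0 0 -10 -20 3;0 0 0.587 236 -518 -20 3;0 0 0.587 236 -518 -20 3;0 0 0.587 236 -518 -20 3;0 0 0.587 236 -518 -20 3;0 0 0.587 236 -518 -20 3;0 0 0.587 236 -518 -20 3;0 0 0.587 236 -518 -20 3;0 0 0.587 236 -518 -20 3;0 0 0.587 236 -518 -20 3;0 0 0.587 236 -518 -20 3;0 0 0.587 236 -518 -20 3;0 0 0.587 236 -518 -20 3;0 0 0.587 236 -518 -20 3;0 0 0.587 236 -518 -20 3;0 0 0.587 236 -518 -20 3;0 0 0.587 236 -518 -20 3;0 0 0.587 236 -518 -20 3;0 0 0.587 236 -518 -20 3"}}

```text
t: 29.35
eef_pos: [0.4383, 0.1837, 0.1732]
tcp_rot: [3.141, -0.003, -0.003]
contact_force: [0.6, 0.2, -1.6]
finger_gap: 0.09
grip_force: 80.3
```

Run:
```python
from h import *
go((.4376,.1868,.06,0),(.4376,.1868,.0205,0))
held(.0095)
```

```text
t 29.35 pos [0.4383 0.1837 0.1732] yaw -0.09 q1 q6 [0.18 1.76] F [ 0.6  0.2 -1.6] gap 7.7
[ 0.001  0.002 -0.002] [ -0.4  -3.2 113.2] n 3
[ 0.001  0.002 -0.002] [ -0.3  -3.2 152.7] n 4
285 180 along 0.0511 side -0.0148
300 180 along 0.0511 side -0.0086
340 180 along 0.0511 side 0.0077
355 180 along 0.0511 side 0.0139
266 374
```

{"api": "apply_moves", "payload": {"steps": "0 0 0 -0.4 -3.2 40 3;0 0 0 -0.4 -3.2 80 3;0 0 0 -0.4 -3.2 110 3;0 0 0 -0.4 -3.2 110 3;0 0 0 -0.4 -3.2 110 3;0 0 0 -0.4 -3.2 110 3;0 0 0 -0.4 -3.2 110 3"}}

```text
t: 29.98
eef_pos: [0.4407, 0.188, 0.0672]
tcp_rot: [-3.141, 0.001, -0.009]
contact_force: [0.0, 0.1, -2.0]
finger_gap: 0.091
grip_force: 80.3
```

Run:
```python
from h import *
go((.4376,.1868,.0205,0))
```

```text
t 29.98 pos [0.4407 0.188  0.0672] yaw -0.05 q1 q6 [0.19 1.76] F [ 0.   0.1 -2. ] gap 7.8
[-0.001 -0.005 -0.001] [-3.4  1.3 46.7] n 2
```

{"api": "apply_moves", "payload": {"steps": "0 0 0 -3.2 1.3 10 3;0 0 0 -3.2 1.3 24 3;0 0 0 -3.2 1.3 36 3;0 0 0 -3.2 1.3 43 3;0 0 0 -3.2 1.3 46 3;0 0 0 -3.2 1.3 46 3;0 0 0 -3.2 1.3 46 3;0 0 0 -3.2 1.3 46 3"}}

```text
t: 30.65
eef_pos: [0.4357, 0.1868, 0.0205]
tcp_rot: [3.141, 0.0, 0.0]
contact_force: [-5.0, -1.9, 8.6]
finger_gap: 0.091
grip_force: 81.8
```

Run:
```python
from h import *
go((.4376,.1868,.0205,0))
```

```text
t 30.65 pos [0.4357 0.1868 0.0205] yaw 0.02 q1 q6 [0.19 1.76] F [-5.  -1.9  8.6] gap 7.8
[ 0. -0.  0.] [ 1.9 -0.   0. ] n 1
```

{"api": "apply_moves", "payload": {"steps": "0 0 0 0 0 -1 3;0 0 0 0 0 -1 14;0 0 0 0 0 -1 28;0 0 0 0 0 -1 32;0 0 0 0 0 -20 32;0 0 0 0 0 -60 32;0 0 0 0 0 -100 32;0 0 0 0 0 -150 32;0 0 0 0 0 -160 50;0 0 0 0 0 -160 50;0 0 0 0 0 -160 50;0 0 0 0 0 -160 50"}}

```text
t: 31.65
eef_pos: [0.4342, 0.1864, 0.177]
tcp_rot: [3.141, -0.0, -0.003]
contact_force: [-0.1, 0.1, -0.6]
finger_gap: 0.588
grip_force: 0.0
```

Run:
```python
from h import *
f=grab('wrist','wb6');go((.59,-.06,.2,33))
t=grab('top','tb6');s=grab('side','sb6')
a=cv2.resize(f['image'][0:400,170:570],(500,500));b=cv2.resize(s['image'][130:230,240:360],(300,250));c=cv2.resize(t['image'][220:330,340:480],(300,236))
o=np.zeros((500,800,3),np.uint8);o[:,:500]=a;o[:250,500:]=b;o[250:486,500:]=c;cv2.imwrite('pics/c13.png',o[:,:,::-1])
```

```text
t 31.7 pos [0.4338 0.1863 0.1763] yaw -0.02 q1 q6 [0.19 1.76] F [ 0.4 -0.2 -1.6] gap 50.0
[-0.     0.004 -0.576] [156.2 246.3 -24.1] n 8
```

View pics/c13.png

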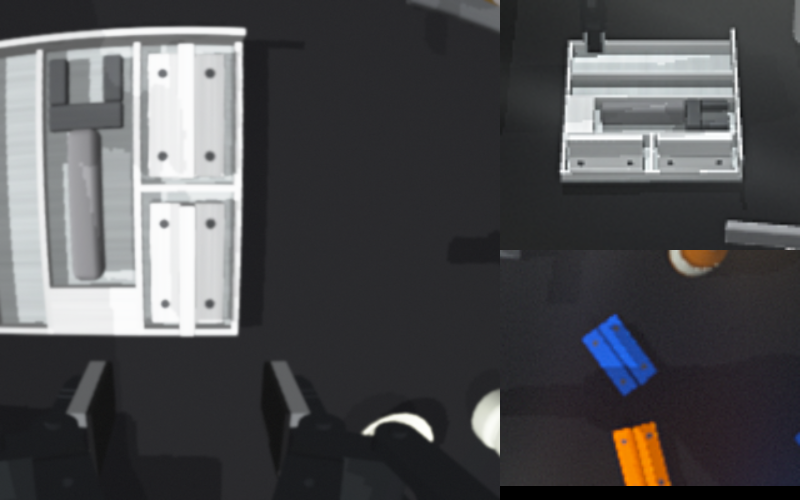

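All three lie flat in their bays. In the left panel the spanner fork is up at (88,90), and the brackets' holes are square in both bays with the divider at y 187 between them. Next I'll check numerically that nothing was hidden under the arm, and plan the valve opening.

Run:
```python
from h import *
f=load('wb6');print('flange near end',onplane(f,170+187*.8,333*.8,.036,True).round(4),'base near',onplane(f,170+165*.8,322*.8,.010,True).round(4),'base far of far',onplane(f,170+165*.8,53*.8,.010,True).round(4))
for name in('tb4','tb6','wb5' ):
    if name[0]=='w':continue
    im=load(name)['image'];F=load(name);m=(im.max(2)>75).astype(np.uint8)
    for c in cv2.findContours(m,0,1)[0]:
        if cv2.contourArea(c)>60:
            (cx,cy),wh,_=cv2.minAreaRect(c);X=onplane(F,cx,cy,.012)
            if .0<X[0]<.85 and -.75<X[1]<.75: print(name,np.round((cx,cy)),np.round(wh),X[:2].round(2),im[int(cy),int(cx)])
s=load('sb6');im=s['image'];m=(im.max(2)>75).astype(np.uint8)
for c in cv2.findContours(m,0,1)[0]:
    if cv2.contourArea(c)>60:
        (cx,cy),wh,_=cv2.minAreaRect(c);X=onplane(s,cx,cy,.012)
        if .0<X[0]<.45 and -.75<X[1]<.75: print('side',np.round((cx,cy)),np.round(wh),X[:2].round(2),im[int(cy),int(cx)])
```

```text
flange near end [0.3978 0.1872 0.036 ] base near [0.3962 0.2028 0.01  ] base far of far [0.5809 0.2016 0.01  ]
tb4 [300. 476.] [ 6. 36.] [0.01 0.01] [48 42 36]
tb4 [301. 458.] [41. 90.] [0.05 0.  ] [26 24 24]
tb4 [ 18. 431.] [96. 37.] [0.1  0.68] [106 113 122]
tb4 [474. 389.] [64. 86.] [ 0.22 -0.42] [ 42  99 181]
tb4 [ 48. 412.] [133.  96.] [0.14 0.62] [149 156 145]
tb4 [346. 354.] [22. 22.] [ 0.3 -0.1] [243 245 243]
tb4 [298. 360.] [34. 33.] [0.28 0.02] [246 247 244]
tb4 [406. 319.] [36. 21.] [ 0.39 -0.25] [194  89   0]
tb4 [496. 316.] [38. 20.] [ 0.4  -0.48] [ 24  45 102]
tb4 [395. 269.] [35. 20.] [ 0.51 -0.22] [ 34  59 127]
tb4 [454. 264.] [35. 21.] [ 0.53 -0.37] [74 73 77]
tb4 [196. 355.] [ 99. 251.] [0.29 0.27] [97 84 73]
tb4 [432. 218.] [25. 27.] [ 0.65 -0.32] [162  96  32]
tb4 [326. 201.] [64. 80.] [ 0.68 -0.04] [145 148 154]
tb4 [140. 186.] [37. 25.] [0.71 0.44] [227 230 234]
tb4 [243. 178.] [29. 26.] [0.74 0.18] [138 155 159]
tb6 [300. 476.] [ 6. 36.] [0.01 0.01] [45 42 35]
tb6 [301. 458.] [41. 90.] [0.05 0.  ] [27 25 28]
tb6 [ 18. 431.] [96. 36.] [0.1  0.68] [107 114 122]
t
[... 416 characters left out ...]
197]
tb6 [198. 297.] [ 99. 135.] [0.43 0.27] [105  94  83]
tb6 [432. 218.] [25. 27.] [ 0.65 -0.32] [160  91  27]
tb6 [326. 201.] [64. 80.] [ 0.68 -0.04] [146 148 155]
tb6 [140. 186.] [37. 25.] [0.71 0.44] [226 229 233]
tb6 [243. 178.] [29. 26.] [0.74 0.18] [137 156 159]
side [258. 410.] [23. 45.] [ 0.41 -0.48] [ 19  42 103]
side [169. 389.] [97. 78.] [ 0.22 -0.43] [ 48 100 180]
side [256. 320.] [19. 37.] [ 0.39 -0.26] [150  70  28]
side [223. 264.] [28. 21.] [ 0.3  -0.09] [229 235 223]
side [220. 232.] [21. 30.] [0.28 0.02] [174 178 162]
side [142. 241.] [52. 23.] [ 0.08 -0.01] [93 82 69]
side [276.  88.] [11. 28.] [0.41 0.72] [116 114 104]
side [171.  94.] [150.  87.] [0.05 0.68] [36 37 36]
```

No brush or scraper exists anywhere. Now the valve: closed fingers on the +y side of the lever, then push counter-clockwise.

```bash
sed -i 's/^AX=.*/AX=np.array([.6765,-.0405])/' h.py
python3 - <<'E'
from h import *
go((.5968,.0053,.2,-7.5),(.5968,.0053,.088,-7.5))
E
```

```text
t 31.8 pos [0.4338 0.1863 0.1761] yaw -0.02 q1 q6 [0.19 1.76] F [-0.7 -0.9  0.6] gap 50.2
[0.001 0.004 0.131] [163.  181.  -24.5] n 6
[0.001 0.004 0.131] [163.4 180.9  87.5] n 7
```

{"api": "apply_moves", "payload": {"steps": "0 0 0 0 0 -25 0;0 0 0.131 163 181 -25 0;0 0 0.131 163 181 -25 0;0 0 0.131 163 181 -25 0;0 0 0.131 163 181 -25 0;0 0 0.131 163 181 -25 0;0 0 0.131 163 181 -25 0;0 0 0.131 163 181 -25 0;0 0 0.131 163 181 -25 0;0 0 0.131 163 181 -25 0;0 0 0.131 163 181 -25 0;0 0 0.131 163 181 15 0;0 0 0.131 163 181 55 0;0 0 0.131 163 181 87 0;0 0 0.131 163 181 87 0;0 0 0.131 163 181 87 0;0 0 0.131 163 181 87 0", "force": 40}}

```text
t: 33.22
eef_pos: [0.599, 0.0062, 0.0936]
tcp_rot: [3.135, -0.204, 0.005]
contact_force: [0.3, 0.2, 0.5]
finger_gap: 0.003
grip_force: 0.0
```

```bash
cat >> h.py <<'E'
def pushto(*L):
    go(*[(*(AX+.085*np.array([np.cos(a),np.sin(a)])+.0217*np.array([np.sin(a),-np.cos(a)])),.089,np.degrees(a)-180) for a in np.radians(L)])
E
python3 - <<'E'
from h import *
pushto(172.5,176,180,184,188,192,196,200,204)
E
```

```text
t 33.22 pos [0.599  0.0062 0.0936] yaw -7.44 q1 q6 [-0.16  1.54] F [0.3 0.2 0.5] gap 0.2
[ 0.    -0.003  0.001] [-2.1 14.5  4.6] n 1
[ 0.    -0.003 -0.06 ] [-3.3 19.7  4.6] n 1
[ 0.    -0.003 -0.13 ] [-4.3 25.8  4.6] n 2
[ 0.    -0.003 -0.2  ] [-4.8 31.9  4.6] n 2
[ 0.    -0.003 -0.27 ] [-4.9 38.   4.6] n 3
[ 0.001 -0.003 -0.339] [-4.5 44.1  4.6] n 3
[ 0.001 -0.003 -0.409] [-3.8 50.2  4.6] n 4
[ 0.001 -0.003 -0.479] [-2.6 56.2  4.6] n 4
[ 0.001 -0.003 -0.549] [-1.  62.1  4.6] n 5
```

{"api": "apply_moves", "payload": {"steps": "0 0 0 -2 7 2 0;0 0 0 -2 12 2 0;0 0 -0.06 -3.3 19.7 2 0;0 0 -0.13 -4.3 25.8 2 0;0 0 -0.2 -4.8 32 2 0;0 0 -0.27 -4.9 38 2 0;0 0 -0.339 -4.5 44 2 0;0 0 -0.409 -3.8 50 2 0;0 0 -0.479 -2.6 56 2 0;0 0 -0.549 -1 62 2 0;0 0 -0.549 -1 62 2 0;0 0 -0.549 -1 62 2 0;0 0 -0.549 -1 62 2 0"}}

```text
t: 34.3
eef_pos: [0.5892, -0.0561, 0.0902]
tcp_rot: [3.073, 0.649, 0.002]
contact_force: [0.0, 0.1, 0.3]
finger_gap: 0.002
grip_force: 0.0
```

Run:
```python
from h import *
pushto(204,206,208,210,212.5)
f=grab('wrist','wo1')
g=cv2.cvtColor(f['image'],cv2.COLOR_RGB2GRAY).astype(int)
for v in range(200,300,20): print(v,g[v,250:440:5].tolist())
```

```text
t 34.3 pos [ 0.5892 -0.0561  0.0902] yaw 23.84 q1 q6 [-0.27  0.89] F [0.  0.1 0.3] gap 0.2
[ 0.001 -0.001 -0.003] [ 1.1 -0.5  1.2] n 1
[ 0.001 -0.001 -0.038] [0.4 2.5 1.2] n 1
[ 0.001 -0.001 -0.073] [-0.2  5.5  1.2] n 1
[ 0.001 -0.001 -0.108] [-0.7  8.5  1.2] n 1
[ 0.001 -0.001 -0.151] [-1.1 12.3  1.2] n 2
200 [44, 43, 43, 44, 43, 42, 43, 44, 43, 44, 43, 100, 234, 119, 235, 239, 238, 152, 226, 237, 237, 71, 136, 147, 168, 161, 160, 156, 152, 147, 106, 88, 156, 162, 164, 90, 133, 42]
220 [43, 42, 42, 43, 43, 43, 43, 42, 43, 43, 43, 44, 44, 44, 44, 43, 42, 43, 43, 44, 43, 45, 118, 154, 166, 161, 159, 156, 153, 145, 93, 96, 88, 37, 31, 33, 31, 31]
240 [43, 43, 43, 43, 43, 43, 42, 43, 43, 42, 43, 43, 43, 43, 44, 44, 44, 44, 43, 43, 44, 44, 121, 159, 166, 161, 158, 154, 151, 138, 74, 43, 43, 43, 44, 43, 44, 42]
260 [43, 44, 44, 44, 44, 44, 43, 44, 43, 44, 43, 42, 43, 43, 43, 44, 43, 44, 44, 43, 42, 45, 122, 166, 163, 159, 156, 153, 151, 127, 52, 44, 43, 43, 42, 44, 44, 43]
280 [42, 43, 44, 44, 44, 42, 43, 43, 43, 43, 43, 44, 43, 44, 43, 44, 44, 42, 43, 44, 44, 51, 124, 167, 161, 158, 156, 153, 149, 110, 44, 44, 44, 43, 44, 43, 42, 43]
```

Run:
```python
from h import *
leverdir(load('wo1'),range(225,300,5),378,100,40)
leverdir(load('wo1'),range(225,300,5),378,140,40)
```

```text
[(225, np.int64(359), np.int64(399)), (245, np.int64(359), np.int64(398)), (265, np.int64(358), np.int64(396)), (285, np.int64(358), np.int64(395))] dir 204.42 y@axis -0.0384
[(225, np.int64(364), np.int64(395)), (245, np.int64(364), np.int64(394)), (265, np.int64(363), np.int64(393)), (285, np.int64(362), np.int64(391))] dir 204.11 y@axis -0.039
```

{"api": "apply_moves", "payload": {"steps": "0 0 -0.038 0.4 2.5 0 0;0 0 -0.073 -0.2 5.5 0 0;0 0 -0.09 -0.4 7 0 0;0 0 -0.09 -0.4 7 0 0;0 0 -0.09 -0.4 7 0 0;0 0 -0.09 -0.4 7 0 0"}}

```text
t: 34.85
eef_pos: [0.5913, -0.0622, 0.0893]
tcp_rot: [3.041, 0.788, -0.0]
contact_force: [-1.2, 0.2, 0.2]
finger_gap: -0.001
grip_force: 0.4
```

Run:
```python
from h import *
pushto(209,211,212.5)
f=grab('wrist','wo2')
for t in(100,140):leverdir(f,range(225,300,5),378,t,40)
```

```text
t 34.85 pos [ 0.5913 -0.0622  0.0893] yaw 29.06 q1 q6 [-0.28  0.79] F [-1.2  0.2  0.2] gap -0.1
[-0.     0.     0.001] [0.  0.6 0.3] n 1
[-0.     0.    -0.034] [-0.7  3.6  0.3] n 1
[-0.    0.   -0.06] [-1.1  5.9  0.3] n 1
[(225, np.int64(359), np.int64(399)), (245, np.int64(358), np.int64(397)), (265, np.int64(356), np.int64(395)), (285, np.int64(355), np.int64(393))] dir 207.66 y@axis -0.0383
[(225, np.int64(364), np.int64(395)), (245, np.int64(363), np.int64(394)), (265, np.int64(362), np.int64(392)), (285, np.int64(360), np.int64(390))] dir 207.63 y@axis -0.0386
```

{"api": "apply_moves", "payload": {"steps": "0 0 -0.034 -0.7 3.6 0 0;0 0 -0.055 -1 5.4 0 0;0 0 -0.055 -1 5.4 0 0;0 0 -0.055 -1 5.4 0 0;0 0 -0.055 -1 5.4 0 0"}}

```text
t: 35.32
eef_pos: [0.5932, -0.0676, 0.0893]
tcp_rot: [3.018, 0.872, 0.0]
contact_force: [-0.5, -0.1, -0.1]
finger_gap: -0.0
grip_force: 0.1
```

Run:
```python
from h import *
pushto(212.5)
f=grab('wrist','wo3')
for t in(100,140):leverdir(f,range(225,300,5),376,t,40)
```

```text
t 35.32 pos [ 0.5932 -0.0676  0.0893] yaw 32.22 q1 q6 [-0.28  0.73] F [-0.5 -0.1 -0.1] gap -0.0
[ 0.    -0.    -0.005] [-0.1  0.2  0.3] n 1
[(225, np.int64(358), np.int64(398)), (245, np.int64(357), np.int64(396)), (265, np.int64(356), np.int64(394)), (285, np.int64(355), np.int64(393))] dir 206.04 y@axis -0.0438
[(225, np.int64(363), np.int64(394)), (245, np.int64(362), np.int64(392)), (265, np.int64(361), np.int64(391)), (285, np.int64(360), np.int64(389))] dir 211.15 y@axis -0.0388
```

{"api": "apply_moves", "payload": {"steps": "0 0 0 0 -6 0 0;0 0 0 0 -15 0 0;0 0 0 0 -25 0 0;0 0 0 0 -25 -40 40;0 0 0 0 -25 -80 70;0 0 0 0 0 -112 80;0 0 0 0 35 -112 80;0 0 0 0 35 -112 80;0 0 0 0 35 -112 80;0 0 0 0 35 -112 80;0 0 0 0 35 -112 80"}}

```text
t: 36.28
eef_pos: [0.6105, -0.0958, 0.1998]
tcp_rot: [-3.016, -0.873, 0.004]
contact_force: [-0.6, 0.2, 0.7]
finger_gap: 0.938
grip_force: 0.0
```

Run:
```python
from h import *
pushto(212.5)
f=grab('wrist','wo4');g=cv2.cvtColor(f['image'],cv2.COLOR_RGB2GRAY).astype(int)
for v in range(180,281,20): 
    k=np.where(g[v,250:420]>95)[0]; print(v,250+k.min() if len(k) else None,250+k.max() if len(k) else None,len(k))
```

```text
t 36.28 pos [ 0.6105 -0.0958  0.1998] yaw 32.29 q1 q6 [-0.32  0.69] F [-0.6  0.2  0.7] gap 80.1
[-0.002  0.002 -0.004] [  0.4 -32.7 110.9] n 3
180 277 408 96
200 291 419 44
220 291 311 21
240 291 311 21
260 292 311 20
280 297 307 11
```

Run:
```python
from h import *
f=load('wo4')
leverdir(f,range(208,272,4),301,95,25);leverdir(f,range(208,272,4),301,130,25)
leverdir(load('ws4'),range(190,270,4),353,130,25)
leverdir(load('ws2'),range(205,272,4),328,130,25)
```

```text
[(208, np.int64(291), np.int64(311)), (224, np.int64(291), np.int64(311)), (240, np.int64(291), np.int64(311)), (256, np.int64(292), np.int64(311))] dir 212.09 y@axis -0.0386
[(208, np.int64(292), np.int64(310)), (224, np.int64(292), np.int64(310)), (240, np.int64(292), np.int64(310)), (256, np.int64(292), np.int64(309))] dir 210.85 y@axis -0.0404
[(190, np.int64(343), np.int64(362)), (206, np.int64(343), np.int64(362)), (222, np.int64(343), np.int64(362)), (238, np.int64(343), np.int64(361)), (254, np.int64(342), np.int64(361))] dir 172.49 y@axis -0.0404
[(205, np.int64(317), np.int64(334)), (221, np.int64(318), np.int64(335)), (237, np.int64(319), np.int64(336)), (253, np.int64(320), np.int64(337)), (269, np.int64(321), np.int64(338))] dir 172.51 y@axis -0.0408
```

```bash
cat >> h.py <<'E'
def bar(f,rows,c,half=25):
    g=cv2.cvtColor(f['image'],cv2.COLOR_RGB2GRAY).astype(float);M=[]
    for v in rows:
        r=g[v,c-half:c+half];b=np.median(np.r_[r[:6],r[-6:]]);t=(b+np.median(r[r>100]))/2;k=np.where(r>t)[0];i,j=k.min(),k.max()
        l=i-(r[i]-t)/(r[i]-r[i-1]);h=j+(r[j]-t)/(r[j]-r[j+1]);M.append(onplane(f,c-half+(l+h)/2,v,.109,True)[:2])
    M=np.array(M);c0=M.mean(0);d=np.linalg.svd(M-c0)[2][0];d*=-np.sign(d[0]);an=lambda w:np.degrees(np.arctan2(w[1],w[0]))%360
    print('line',an(d).round(2),'from axis',an(c0-AX).round(2),'scatter',np.linalg.svd(M-c0)[1][1].round(4))
E
python3 - <<'E'
from h import *
bar(load('wo4'),range(208,272,2),301);bar(load('ws4'),range(190,270,2),353);bar(load('ws2'),range(205,272,2),328)
E
```

```text
line 211.26 from axis 210.92 scatter 0.0001
line 172.52 from axis 172.47 scatter 0.0001
line 172.53 from axis 172.82 scatter 0.0001
```

Opened 38.6° so far. I'll nudge it about 1° more.

Run:
```python
from h import *
pushto(203,213.5)
```

```text
t 36.33 pos [ 0.6106 -0.0958  0.2   ] yaw 32.3 q1 q6 [-0.32  0.69] F [-0.4  0.8  0.1] gap 80.1
[-0.002  0.002  0.162] [  5.  -46.5 111.1] n 3
[-0.002  0.002 -0.021] [ -0.  -31.2 111. ] n 3
```

{"api": "apply_moves", "payload": {"steps": "0 0 0 0 -60 0 0;0 0 0 0 -60 0 0;0 0 -0.021 0 -60 0 0;0 0 -0.021 0 -60 0 0;0 0 -0.021 0 -60 0 0;0 0 -0.021 0 -60 0 0;0 0 -0.021 0 -60 40 0;0 0 -0.021 0 -60 80 0;0 0 -0.021 0 -60 110 0;0 0 -0.021 0 -60 110 0;0 0 -0.021 0 -60 110 0;0 0 -0.021 0 -50 110 0;0 0 -0.021 0 -42 110 0;0 0 -0.021 0 -36 110 0;0 0 -0.021 0 -36 110 0;0 0 -0.021 0 -36 110 0"}}

```text
t: 37.67
eef_pos: [0.5937, -0.0676, 0.0928]
tcp_rot: [3.008, 0.902, 0.004]
contact_force: [0.4, -0.1, -0.7]
finger_gap: 0.003
grip_force: 0.0
```

Run:
```python
from h import *
pushto(213.5)
```

```text
t 37.67 pos [ 0.5937 -0.0676  0.0928] yaw 33.4 q1 q6 [-0.28  0.7 ] F [ 0.4 -0.1 -0.7] gap 0.3
[ 0.002 -0.002 -0.002] [-1.   1.4  3.8] n 1
```

{"api": "apply_moves", "payload": {"steps": "0 0 0 -1 0.8 2 0;0 0 0 -1 1.5 2 0;0 0 0 -1 1.5 2 0;0 0 0 -1 1.5 2 0;0 0 0 -1 1.5 2 0"}}

```text
t: 38.08
eef_pos: [0.5924, -0.0683, 0.0892]
tcp_rot: [-3.008, -0.904, 0.0]
contact_force: [-0.1, -0.1, 0.4]
finger_gap: -0.002
grip_force: 0.0
```

Run:
```python
from h import *
pushto(213.5)
```

```text
t 38.08 pos [ 0.5924 -0.0683  0.0892] yaw 33.46 q1 q6 [-0.28  0.7 ] F [-0.1 -0.1  0.4] gap -0.2
[-0.     0.    -0.001] [0.5 1.5 0.2] n 1
```

{"api": "apply_moves", "payload": {"steps": "0 0 0 0.5 1 0 0;0 0 0 0.5 2 0 0;0 0 0 0.5 2 0 0;0 0 0 0.5 2 0 0;0 0 0 0.5 2 0 0"}}

```text
t: 38.5
eef_pos: [0.5941, -0.0699, 0.0893]
tcp_rot: [3.009, 0.904, -0.0]
contact_force: [-0.4, -0.0, 0.7]
finger_gap: -0.001
grip_force: 0.0
```

{"api": "apply_moves", "payload": {"steps": "0 0 0 0 -6 0 0;0 0 0 0 -15 0 0;0 0 0 0 -25 0 0;0 0 0 0 -25 -40 40;0 0 0 0 -25 -80 70;0 0 0 0 0 -112 80;0 0 0 0 35 -112 80;0 0 0 0 35 -112 80;0 0 0 0 35 -112 80;0 0 0 0 35 -112 80;0 0 0 0 35 -112 80"}}

```text
t: 39.42
eef_pos: [0.6121, -0.0978, 0.1998]
tcp_rot: [-3.006, -0.905, 0.004]
contact_force: [-0.2, -0.6, -0.9]
finger_gap: 0.938
grip_force: 0.0
```

Run:
```python
from h import *
pushto(213.5)
f=grab('wrist','wo6');g=cv2.cvtColor(f['image'],cv2.COLOR_RGB2GRAY).astype(int)
k=np.where(g[240,250:420]>95)[0];c=250+int(k.mean());print(c,len(k));bar(f,range(208,272,2),c)
```

```text
t 39.42 pos [ 0.6121 -0.0978  0.1998] yaw 33.49 q1 q6 [-0.32  0.66] F [-0.2 -0.6 -0.9] gap 80.1
[-0.003  0.002 -0.   ] [  0.5 -33.6 110.9] n 3
301 21
line 212.87 from axis 212.54 scatter 0.0001
```

The lever is now at 40.1° from its seat. A final check that the tray contents are unchanged, then I'll hand in.

Run:
```python
from h import *
s=grab('side','sz');t=grab('top','tz');b=load('sb6')
a=s['image'].astype(int);c=b['image'].astype(int)
d=np.abs(a-c).max(2)>50
print('tray changed px side',d[165:205,262:340].sum(),'bystanders',d[295:350,352:385].sum(),d[165:205,370:398].sum(),d[110:150,355:380].sum())
t0=load('top0')['image'].astype(int);e=np.abs(t['image'].astype(int)-t0).max(2)>60
print('top bystanders',e[200:235,415:448].sum(),e[162:195,228:258].sum(),e[168:203,122:160].sum())
print(manip.hand_in())
```

```text
tray changed px side 82 bystanders 85 59 538
top bystanders 60 0 0
the job is handed in; nothing more can be done
None
```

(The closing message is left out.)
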